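# Fit the shaker's lever and shake up the inks for class

### The arm

A 6-joint arm with a two-finger parallel gripper is mounted at the origin on the work surface. World frame = base frame: x ahead of the robot, y to its left, z up, the work surface at z = 0. Lengths are in mm, angles in rad, forces in N, time in s.
With the tool pointing down it reaches from about 300 to 875 mm from the base axis. Payload 4.2 kg.
Tool frame: the origin (TCP) lies at the very end of the fingers, on their centre line; the grasp point (between the pads) lies 19 mm behind it; z points along the fingers, y is the line along which they close (so a half turn about z gives the same grasp; the last joint's range is limited). The gripper opens to 85 mm and grips with 20 to 120 N. Pads are 22 mm wide; open, the fingers measure 114 mm over their backs; the gripper's body (76 mm by 85 mm) begins 54 mm behind the grasp point. The pads swing forward as they close: fully open they stand 13 mm farther back than shut.
Start: joints at [1.216, 0.32, 1.565, -0, 1.257, -0.02], TCP at [188.936, 543.088, 231.338] pointing down, gripper open.
Joint ranges: [-3.11, 3.11], [-0.84, 2.01], [0.21, 2.61], [-1.34, 4.49], [0.05, 2.63], [-2.56, 2.56]. Speed limits (rad/s): [2.57, 2.57, 3.14, 3.14, 3.14, 3.14].

### API

Orientations are given as a unit quaternion [w, x, y, z].
In Python, from cell import ctrl gives the robot as it stands. The module is installed in compiled form; this text tells all that it offers.
- The arm moves only by the shell command python3 -m jog 'ROWS' [OPENING]. ROWS is JSON, a list of rows, each a list of 4 numbers: the shift along the tool's x, y, z in cm, then the turn about the tool's z in rad. In form: [[tx, ty, tz, twist], ...]. A call has 1 to 5 rows; each row shifts and turns the commanded pose from where the row before left it, along the tool's axes as they then stand; what a row does not reach is not made up. A row lasts 1/12 s, in which the tool goes at most 41.7 mm and 7.16 degrees, less where a joint would pass 70% of its speed; a pose out of reach is approached as far as the arm can. A call is refused whole if a number of a shift passes 4.17 or a number of a turn 0.125, either way. A call with a gripper value outside its range is refused whole. OPENING is the gripper command: -1 is shut, 1 is fully open, values between are in proportion, set as the call begins (- or left out, the last holds). The fingers move at their own pace and stop on an object; the grip force is fixed at half the most. Time passes only in rows, so rows that do not move let the fingers close. It gives the time, the measured TCP pose, the force, the opening and the grip force at its end, in the units of the state.
- ctrl.state(): the state, without advancing time (a new reading comes with each control period).
- ctrl.grab_frame(name): name is "scene" or "top" or "wrist"; returns a dict with "color" (400x640x3 uint8, blue, green, red), "intrinsics" (3x3 intrinsics, pixels), "world_from_camera" (4x4, takes a point from camera to world coordinates); the wrist camera has in their place "T_tool_cam" (4x4, takes a point from camera to tool coordinates, whose origin is the TCP and whose axes are the flange's). Camera axes: x right, y up, looking along -z (the intrinsics and any distortion apply to the point x, -y, -z); pixel columns grow to the right and rows downward; lengths in mm; the calibration is good to about 2 mm. A picture is of the moment at which its call begins: read the wrist's pose just before it. There is no depth.
- ctrl.hand_in(): hands the job in; it is judged then, once.
The state is a dict: "time_s": time; "joint_positions": joint angles; "joint_vel": joint speeds; "joint_torque": joint torques, N m; "ee_pos": TCP position; "tool_rot": TCP orientation; "contact_force": force on the tool from outside, world axes, zero at the start; "torque": the same for the moment, N m; "width": finger opening in mm; "finger_force": force on a finger pad.
Only numpy, scipy, OpenCV 4.12 (cv2) and the standard library are available. Lean on these libraries where they do the work, as an engineer would, in place of code of your own. Each camera call takes 0.05 s, during which the arm holds its last target. There are 200 camera calls.

### The job

Get the inks ready for the calligraphy class: turn the loose lever so its hub matches the splined shaft of the ink shaker, thread it fully home, and swing it to the RUN stop (green mark). Then take the ink bottles that are there one by one from lightest to darkest (white, yellow, red, black), press each upright onto the middle of the sprung pad until it is fully depressed, hold it down for about a second, and stand it on the bamboo mat, whole foot on it. When all are standing on the mat, swing the lever back to the OFF stop (red mark), leaving it fully on the shaft; press the pad only while the lever is at RUN, and leave the pencil case, inkstone and paperweight alone.

Things in the scene. Friction and masses are not known exactly. Their poses are not given: they have to be found in the camera images.
- shaker: fixed white ink shaker on a navy table, housing 120 (x) x 250 (y) x 70 mm high; origin at the centre of its underside, z up, x away from the robot at yaw 0. The black round pad is at (0, 65) mm and the splined shaft at (0, -75) mm in its frame
- pad_top (a point): centre of the top of the black round rubber pad, flat, 80 mm across, at 98 mm height when up. It is sprung: it sinks straight down up to 12 mm to a hard stop; starts to sink at about 4 to 5 N and is fully down at about 12 N (a bottle's own weight does not sink it)
- pad (a joint): how far the pad is pressed down, m: 0 up, 0.012 fully depressed (stop)
- shaft (a point): centre of the flange face (48 mm across) of the upright steel splined shaft, where the lever's hub seats, 78 mm above the table; turns with the shaft; z up, x along the wide yellow spline. Four splines reach 15 mm from the axis, 28 mm high plus roof-shaped tops of 4 to 7 mm; the yellow one (+x) is 14 mm wide, the others 8 mm; a pointed nose ends 44 mm above the flange
- spindle (a joint): angle of the splined shaft, rad: 0 = OFF stop (red mark), 1.2 = RUN stop (green mark), growing counter-clockwise seen from above. It turns stiffly (0.25 N m) and stays where it is left. At 0 and the shaker's yaw 0 the yellow spline points 2.17 rad clockwise from the +x direction
- hub (a point): centre (half-way up) of the square aluminium hub of the loose lever, 42 x 42 x 36 mm; x along the arm, z up. The arm, 20 mm wide, its top 14 mm above the hub's underside, with a yellow line, runs from the hub to the handle. The lever weighs 0.28 to 0.42 kg, most of it in the hub, and lies flat on the table at the start, hub upright
- hub_foot (a point): centre of the underside of the lever's hub; at the shaft point when the lever is fully home. The hub's cross-shaped through hole has one wide slot (16 mm) on the arm's side (+x) and three 10 mm slots, all reaching 16 mm from the axis, so it goes on the shaft one way only: arm over the yellow spline
- handle (a point): middle of the lever's upright red round handle, 20 mm across, 95 mm from the hub axis; it rises from the arm's top, 14 mm, to 56 mm above the hub's underside; the point is at 36 mm
- mat_mid (a point): centre of the flat light bamboo mat, 270 (x) x 130 (y) mm, no rim, as good as flush with the table (top below 1 mm); fixed; x along its length
- white_mid (a point): centre (half-way up) of the white ink bottle, a round closed bottle with paper label, black cap; body 56 mm across up to 64 mm, then narrowing to the cap, 96 mm tall in all, 0.17 to 0.33 kg, heavy foot; z up along its axis; absent in some starts
- white_foot (a point): centre of the underside of the white ink bottle, 48 mm below its centre
- ink_white: the white ink bottle; origin at the centre of its underside
- yellow_mid (a point): centre (half-way up) of the yellow ink bottle, a round closed bottle with paper label, black cap; body 56 mm across up to 64 mm, then narrowing to the cap, 96 mm tall in all, 0.17 to 0.33 kg, heavy foot; z up along its axis; absent in some starts
- yellow_foot (a point): centre of the underside of the yellow ink bottle, 48 mm below its centre
- ink_yellow: the yellow ink bottle; origin at the centre of its underside
- red_mid (a point): centre (half-way up) of the red ink bottle, a round closed bottle with paper label, black cap; body 56 mm across up to 64 mm, then narrowing to the cap, 96 mm tall in all, 0.17 to 0.33 kg, heavy foot; z up along its axis; absent in some starts
- red_foot (a point): centre of the underside of the red ink bottle, 48 mm below its centre
- ink_red: the red ink bottle; origin at the centre of its underside
- black_mid (a point): centre (half-way up) of the black ink bottle, a round closed bottle with paper label, white cap; body 56 mm across up to 64 mm, then narrowing to the cap, 96 mm tall in all, 0.17 to 0.33 kg, heavy foot; z up along its axis; absent in some starts
- black_foot (a point): centre of the underside of the black ink bottle, 48 mm below its centre
- ink_black: the black ink bottle; origin at the centre of its underside
- pencil_case: red pencil case, 80 x 190 x 45 mm; bystander, origin at the centre of its underside
- inkstone: black inkstone, 150 x 100 x 28 mm; bystander, origin at the centre of its underside
- paperweight: dark wooden paperweight, 35 x 220 x 27 mm; bystander, origin at the centre of its underside

How it is judged:
By the outcome, as a careful person would: the job done as asked, in the order asked, and still so for the second after the job is handed in, with the robot touching nothing.
Of ink_white, ink_yellow, ink_red, ink_black only 2 to 3 are there at a start; the rules pass over those that are not, and their reading is None.
At some moment in a run one of ink_white, ink_yellow, ink_red, ink_black may be knocked a few centimetres aside while the robot is not near it.
It also fails if it takes over 210 s, if anything falls off the work surface, if the arm or the gripper's body presses on something with over 40 N, if the wrist force passes 120 N, or if a joint passes its speed limit or range.

## Working session

There is one attempt and no reset: what is moved stays moved. The work goes in short steps, Python scripts to look and compute and a shell command to move; the robot and the scene stay as the last step left them, time stands still between calls to the robot, and variables do not carry over. Pictures are saved under pics/ and viewed, at most 14 in all, crops included, and the job is handed in when it is done.

```bash
mkdir -p pics
python3 - <<'E'
from cell import ctrl
import cv2,numpy as np
for n in("top","scene"):
    f=ctrl.grab_frame(n); cv2.imwrite(f"pics/{n}0.png",f["color"]); print(n,f["intrinsics"],np.round(f["world_from_camera"],4).tolist(), [k for k in f])
s=ctrl.state(); print(s)
E
```

```text
top [[502.33880929   0.         325.11340673]
 [  0.         502.33880929 203.27630156]
 [  0.           0.           1.        ]] [[0.0379, 0.9746, -0.2206, 271.6862], [-0.9993, 0.0369, -0.0086, 20.4776], [-0.0003, 0.2208, 0.9753, 1485.1222], [0.0, 0.0, 0.0, 1.0]] ['color', 'intrinsics', 'world_from_camera']
scene [[361.85328599   0.         323.75340054]
 [  0.         361.85328599 195.42752359]
 [  0.           0.           1.        ]] [[0.1974, -0.8449, 0.4971, 1166.1131], [0.9803, 0.1702, -0.1001, -96.4862], [0.0, 0.5071, 0.8619, 1160.6519], [0.0, 0.0, 0.0, 1.0]] ['color', 'intrinsics', 'world_from_camera']
{'time_s': 0.1, 'joint_positions': array([ 1.21597788e+00,  3.20225532e-01,  1.56555817e+00,  2.88874665e-05,
        1.25741707e+00, -2.00134375e-02]), 'joint_vel': array([-0.00068028, -0.0010221 , -0.00348809, -0.00021061, -0.00019475,
        0.00038053]), 'joint_torque': array([ 5.31145611e-05, -4.16405118e+01, -2.34704858e+01,  3.75274374e-05,
        5.00012393e-03,  1.14255843e-05]), 'ee_pos': array([188.78431436, 542.66747913, 230.56730109]), 'tool_rot': array([-1.63309107e-04,  1.66626079e-01,  9.86019829e-01, -7.87420226e-04]), 'contact_force': array([-0.03417197,  0.3952092 , -0.63709   ]), 'torque': array([ 0.00762158, -0.00609057,  0.02214875]), 'finger_force': 0.0, 'width': 85.17231440543617}
```

View pics/top0.png

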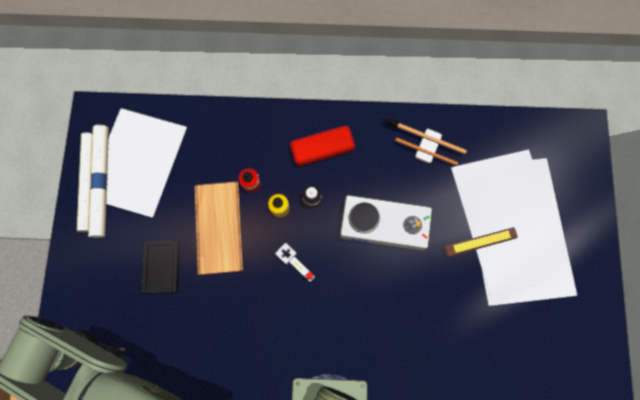

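View pics/scene0.png

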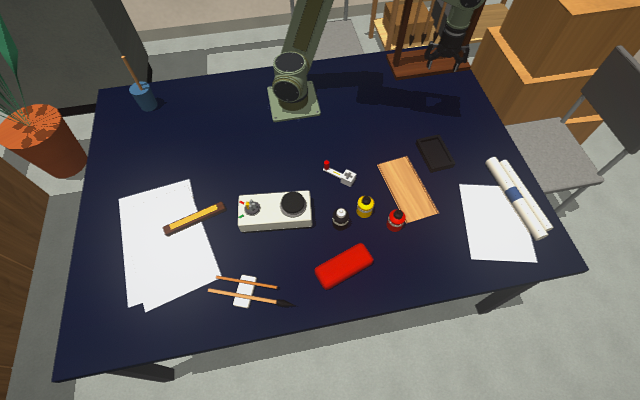

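The top view shows red at (249,180), yellow (279,205) and black with a white cap (312,196); there is no white bottle. The mat is near (219,228), the lever's hub at (286,253) with its handle at (310,276), and the shaker near (386,222) with its shaft at (413,225).

```bash
cat > h.py <<'E'
from cell import ctrl
import cv2,numpy as np
from scipy.spatial.transform import Rotation as R
def tool():
    s=ctrl.state(); T=np.eye(4); T[:3,:3]=R.from_quat(np.roll(s["tool_rot"],-1)).as_matrix(); T[:3,3]=s["ee_pos"]; return T
def grab(n):
    T=tool(); f=ctrl.grab_frame(n)
    f["W"]=T@f["T_tool_cam"] if n=="wrist" else f["world_from_camera"]; return f
def px(f,u,v,z):
    K=f["intrinsics"];d=np.array([(u-K[0,2])/K[0,0],-(v-K[1,2])/K[1,1],-1]);W=f["W"];d=W[:3,:3]@d;o=W[:3,3]
    return np.round(o+d*(z-o[2])/d[2],1)
def proj(f,p):
    q=np.linalg.inv(f["W"])@np.append(p,1);K=f["intrinsics"]
    return np.round([K[0,2]-K[0,0]*q[0]/q[2],K[1,2]+K[1,1]*q[1]/q[2]],1)
def rel(x,y,z,a=None):
    """shift in tool axes (cm) from measured pose to world point; yaw of tool y axis wanted (rad) -> twist"""
    T=tool(); d=T[:3,:3].T@(np.array([x,y,z])-T[:3,3])/10
    cur=np.arctan2(T[1,1],T[0,1]); tw=None
    if a is not None:
        tw=-((a-cur+np.pi/2)%np.pi-np.pi/2)  # tool z down: +twist = clockwise from above
    print("shift cm",np.round(d,2),"twist",None if tw is None else round(tw,3),"tool-y yaw",round(cur,3),"tilt",np.round(T[:3,2],3))
def crop(f,u0,v0,u1,v1,s,name):
    cv2.imwrite("pics/"+name,cv2.resize(f["color"][v0:v1,u0:u1],None,fx=s,fy=s,interpolation=cv2.INTER_CUBIC))
E
python3 - <<'E'
from h import *
f=grab("top"); crop(f,180,150,450,320,2.9,"top1.png")
for n,u,v,z in[("red",249,180,96),("yel",279,204,96),("blk",312,191,96),("hub",286,253,36),("handle",310,276,30),("pad",364,216,98),("shaft",413,224,100)]+[("mat",)+p+(0,) for p in[(195,184),(238,182),(243,271),(199,274)]]+[("shk",)+p+(70,) for p in[(345,196),(432,206),(429,248),(341,239)]]: print(n,px(f,u,v,z))
E
```

```text
red [646.  253.3  96. ]
yel [578.9 163.3  96. ]
blk [620.3  71.5  96. ]
hub [447.8 140.8  36. ]
handle [384.9  68.7  30. ]
pad [552.9 -78.   98. ]
shaft [ 534.8 -215.5  100. ]
mat [653.  433.5   0. ]
mat [664.3 302.6   0. ]
mat [394.4 267.2   0. ]
mat [380.7 395.8   0. ]
shk [615.6 -23.8  70. ]
shk [ 595.4 -275.4   70. ]
shk [ 473.2 -265.8   70. ]
shk [489.4 -16.1  70. ]
```

View pics/top1.png

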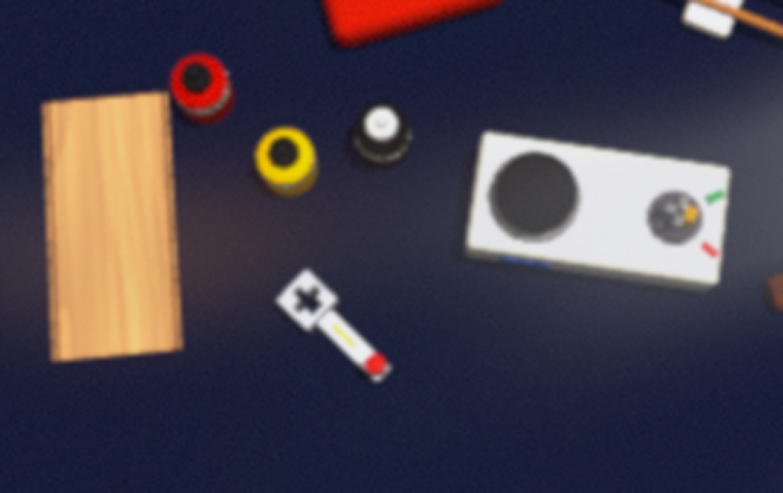

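Run:
```python
from h import *
f=grab("top")
P={}
for n,u,v,z in[("red",247.9,176.6,96),("yel",278.3,202.8,96),("blk",311.4,191.7,96),("hub",285.5,253.1,36),("handle",309.3,275.2,56),("pad",364.1,217.2,98),("flange",412.8,224.8,78)]: P[n]=px(f,u,v,z); print(n,P[n])
d=P["handle"]-P["hub"]; print("arm yaw",np.arctan2(d[1],d[0]),np.hypot(*d[:2]))
rel(P["hub"][0],P["hub"][1],230,np.arctan2(d[1],d[0])+np.pi/2)
w=grab("wrist"); print(np.round(w["T_tool_cam"],3).tolist(),w["intrinsics"].tolist())
```

```text
red [656.  257.2  96. ]
yel [582.3 165.5  96. ]
blk [618.2  73.1  96. ]
hub [447.5 142.2  36. ]
handle [385.1  69.9  56. ]
pad [549.5 -78.4  98. ]
flange [ 536.7 -218.7   78. ]
arm yaw -2.282829740763993 95.50418838982924
shift cm [-37.59 -29.34   0.11] twist -1.194 tool-y yaw 1.236 tilt [-0.    -0.001 -1.   ]
[[-0.001, 0.954, 0.298, 76.447], [1.0, 0.001, 0.0, -0.432], [-0.0, 0.298, -0.954, -143.144], [0.0, 0.0, 0.0, 1.0]] [[303.9684533495126, 0.0, 322.87700216574666], [0.0, 303.9684533495126, 200.17829026296576], [0.0, 0.0, 1.0]]
```

```bash
python3 -m jog '[[-3.13,-2.44,0,0],[-3.13,-2.44,0,0],[-3.13,-2.44,0,0],[-3.13,-2.44,0,0],[-3.13,-2.44,0,0]]' 1; python3 -m jog '[[-3.13,-2.44,0,0],[-3.13,-2.44,0,0],[-3.13,-2.44,0,0],[-3.13,-2.44,0,0],[-3.13,-2.44,0,0]]'; python3 -m jog '[[-3.13,-2.44,0,0],[-3.13,-2.44,0,0],[0,0,0,0.12],[0,0,0,0.12],[0,0,0,0.12]]'
python3 -m jog '[[0,0,0,0.12],[0,0,0,0.12],[0,0,0,0.12],[0,0,0,0.12],[0,0,0,0.12]]'; python3 -m jog '[[0,0,0,0.12],[0,0,0,0.12],[0,0,0,0.12],[0,0,0,0.12],[0,0,0,0.12]]';python3 -m jog '[[0,0,0,0.12],[0,0,0,0.12],[0,0,0,0.12],[0,0,0,0.02],[0,0,0,0]]'
python3 - <<'E'
from h import *
rel(447.5,142.2,230,-2.283+np.pi/2)
w=grab("wrist"); cv2.imwrite("pics/w1.png",w["color"]); print(ctrl.state()["joint_positions"])
for p in([447.5,142.2,36],[385.1,69.9,56]): print(proj(w,p))
E
```

```text
time_s: 0.67
ee_pos: [297.1, 374.8, 231.3]
tool_rot: [0.0, 0.166, 0.986, 0.0]
contact_force: [-0.3, 0.0, -0.6]
width: 85.6
finger_force: 0.0
time_s: 1.08
ee_pos: [405.0, 208.0, 231.5]
tool_rot: [0.0, 0.167, 0.986, 0.0]
contact_force: [0.2, -0.2, 0.5]
width: 85.7
finger_force: 0.0
time_s: 1.5
ee_pos: [447.8, 142.1, 231.2]
tool_rot: [-0.0, 0.344, 0.939, -0.0]
contact_force: [-0.5, 0.2, -0.1]
width: 85.3
finger_force: 0.0
time_s: 1.92
ee_pos: [447.4, 143.1, 231.2]
tool_rot: [-0.0, 0.606, 0.796, -0.0]
contact_force: [-0.3, -0.2, 0.3]
width: 85.8
finger_force: 0.0
time_s: 2.33
ee_pos: [447.4, 143.1, 231.3]
tool_rot: [-0.0, 0.814, 0.581, -0.0]
contact_force: [-0.2, 0.1, -0.2]
width: 85.4
finger_force: 0.0
time_s: 2.75
ee_pos: [447.4, 143.1, 231.3]
tool_rot: [-0.0, 0.907, 0.421, -0.0]
contact_force: [-0.7, -0.5, 0.1]
width: 85.7
finger_force: 0.0
shift cm [-0.06  0.07  0.13] twist 0.01 tool-y yaw -0.702 tilt [-0.  0. -1.]
[2.85063769e-01 1.53603777e-01 1.79053766e+00 6.88160174e-05
 1.19749401e+00 9.86527508e-01]
[323.6 175.6]
[322.8 259.4]
```

View pics/w1.png

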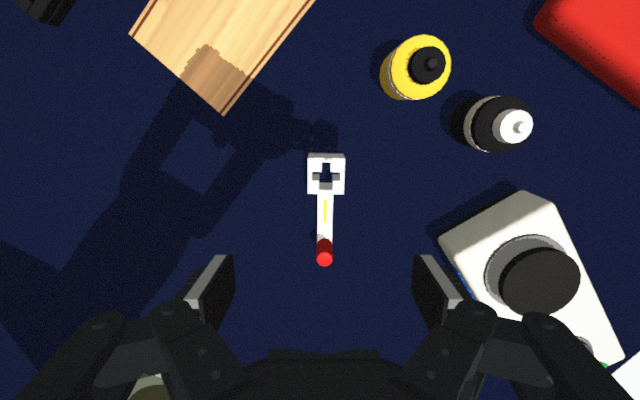

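The wrist view shows the hub hole at (326,174) and the handle top at (324,259), within about 2 px of the prediction. The arm lies along tool x, as wanted for the grasp.

Run:
```python
from h import *
w=grab("wrist")
h=px(w,326,174,36);k=px(w,324,259,56);d=k-h;a=np.arctan2(d[1],d[0]);print(h,k,a,np.hypot(*d[:2]))
rel(h[0],h[1],5,a+np.pi/2)
```

```text
[450.8 141.8  36. ] [386.6  69.4  56. ] -2.296237157584494 96.76466297156209
shift cm [ 0.12  0.35 22.63] twist 0.024 tool-y yaw -0.702 tilt [-0.  0. -1.]
```

```bash
python3 -m jog '[[0.1,0.3,2,0.02],[0,0,4.1,0],[0,0,4.1,0],[0,0,4.1,0],[0,0,4.1,0]]' 1; python3 -m jog '[[0,0,2.5,0],[0,0,1.4,0],[0,0,0.3,0],[0,0,0,0],[0,0,0,0]]' ;python3 -m jog '[[0,0,0,0],[0,0,0,0],[0,0,0,0],[0,0,0,0],[0,0,0,0]]' -1;python3 -m jog '[[0,0,0,0],[0,0,0,0],[0,0,0,0],[0,0,0,0],[0,0,0,0]]' -1
```

```text
time_s: 3.27
ee_pos: [450.6, 142.0, 46.1]
tool_rot: [0.0, 0.911, 0.412, 0.001]
contact_force: [-0.0, -0.4, -0.3]
width: 85.4
finger_force: 0.0
time_s: 3.68
ee_pos: [451.3, 142.2, 6.1]
tool_rot: [0.0, 0.912, 0.411, 0.001]
contact_force: [0.5, 0.7, -1.0]
width: 85.3
finger_force: 0.0
time_s: 4.1
ee_pos: [451.0, 142.2, 6.3]
tool_rot: [0.0, 0.912, 0.411, 0.001]
contact_force: [-0.9, 1.4, 5.1]
width: 40.9
finger_force: 61.6
time_s: 4.52
ee_pos: [451.0, 142.2, 6.4]
tool_rot: [0.0, 0.912, 0.411, 0.001]
contact_force: [-0.6, 0.1, 4.9]
width: 41.2
finger_force: 61.6
```

```bash
python3 -m jog '[[0,0,-2,0],[0,0,-4,0],[0,0,-4,0],[0,0,-4,0],[0,0,-4,0]]' -1;  python3 -m jog '[[0,0,-4,0],[0,0,-2,0],[-2.79,3,0,0],[-2.79,3,0,0],[-2.79,3,0,0]]' -1; python3 -m jog '[[-2.79,3,0,0],[-2.79,3,0,0],[-2.79,3,0,0],[-2.79,3,0,0],[-2.79,3,0,0]]'; python3 -m jog '[[-2.79,3,0,0],[-2.79,3,0,0],[0,0,0,0],[0,0,0,0],[0,0,0,0]]'
python3 - <<'E'
from h import *
w=grab("wrist"); cv2.imwrite("pics/w2.png",w["color"]); print(ctrl.state()["joint_positions"])
for p in([536.7,-218.7,78],[536.7,-218.7,122],[549.5,-78.4,98]): print(proj(w,p))
np.savez("w2.npz",**w)
E
```

```text
time_s: 4.93
ee_pos: [449.3, 141.7, 186.9]
tool_rot: [-0.0, 0.912, 0.411, -0.001]
contact_force: [2.5, 0.8, -5.0]
width: 41.1
finger_force: 62.5
time_s: 5.35
ee_pos: [461.6, 18.8, 245.5]
tool_rot: [0.0, 0.911, 0.412, 0.0]
contact_force: [0.8, 0.1, -3.1]
width: 41.2
finger_force: 62.6
time_s: 5.77
ee_pos: [481.4, -186.0, 244.8]
tool_rot: [-0.001, 0.912, 0.411, -0.0]
contact_force: [1.4, 0.8, -3.3]
width: 41.3
finger_force: 62.6
time_s: 6.18
ee_pos: [489.6, -265.3, 244.4]
tool_rot: [-0.001, 0.912, 0.41, -0.0]
contact_force: [0.2, -0.2, -4.5]
width: 41.0
finger_force: 62.8
[-5.16591673e-01  2.83626432e-01  1.58243773e+00  6.11293489e-04
  1.27749908e+00  2.06915463e-01]
[327.9 115.5]
[328.6 117.2]
[225.6 -29.3]
```

View pics/w2.png

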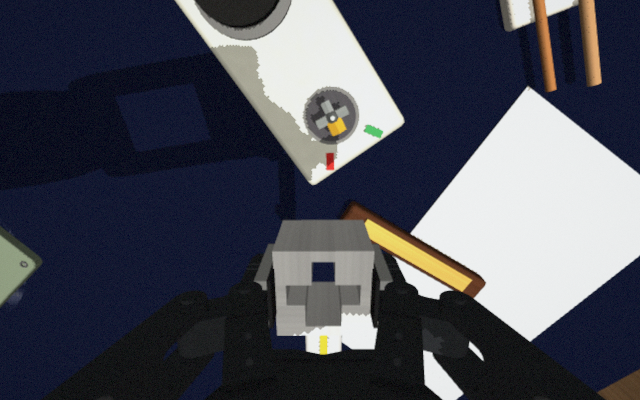

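Run:
```python
from h import *
f=dict(color=cv2.imread("pics/w2.png")); crop(f,290,75,400,150,7,"w2c.png")
```

```text
(no output)
```

View pics/w2c.png

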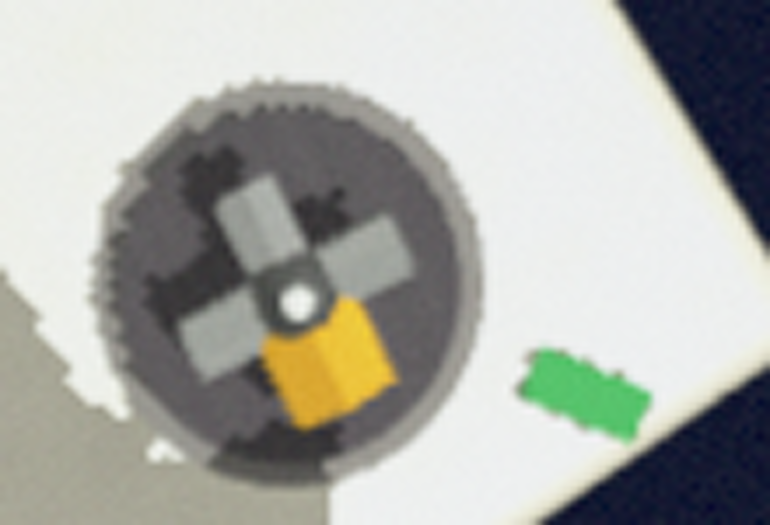

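Run:
```python
from h import *
w=dict(np.load("w2.npz")); g=lambda x,y,z: px(w,290+x/7,75+y/7,z)
y,o,l,r=g(351,405,106),g(244,190,106),g(192,353,106),g(400,243,106)
c=(y+o+l+r)/4; print("centre",c,"flange",g(286,287,78),"nose",g(298,300,122))
d=y-o;e=r-l; a=np.arctan2(d[1],d[0]); print("yaw",a,np.arctan2(e[1],e[0])-np.pi/2,np.hypot(*d[:2]),np.hypot(*e[:2]))
print("green",g(587,395,70),"red",px(w,330,161,70))
T=tool(); print("held arm yaw",np.arctan2(-T[1,0],-T[0,0]), T[:3,3])
```

```text
centre [ 538.8   -221.875  106.   ] flange [ 538.6 -221.    78. ] nose [ 538.9 -221.4  122. ]
yaw -1.8133478102220888 -1.8223001827912266 29.97749155616594 29.73550066839306
green [ 561.5 -261.9   70. ] red [ 507.9 -255.1   70. ]
held arm yaw -2.2944809429444053 [ 489.74214322 -264.75546081  244.70162161]
```

Run:
```python
from h import *
f=dict(color=cv2.imread("pics/w2.png")); crop(f,255,210,395,350,5,"w2d.png")
```

```text
(no output)
```

View pics/w2d.png

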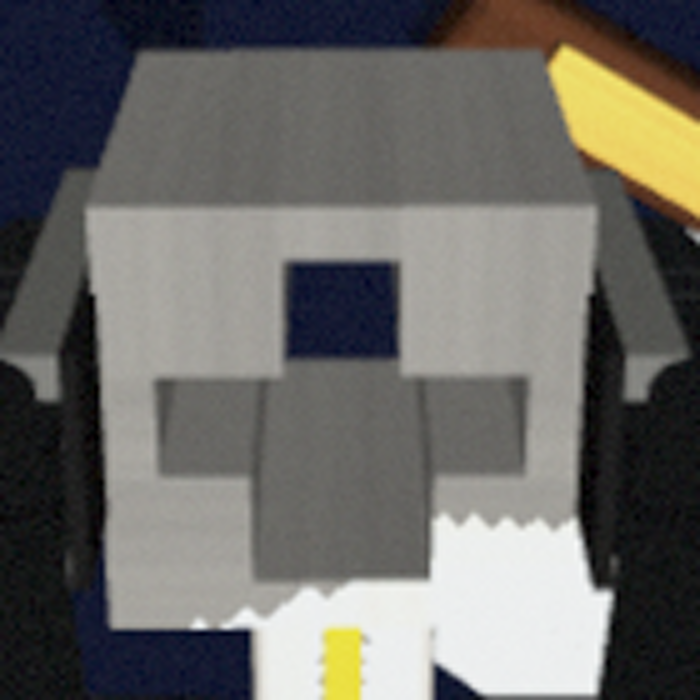

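Run:
```python
from h import *
w=dict(np.load("w2.npz"))
o=np.array([(-16,-5),(-16,5),(-5,-16),(5,-16),(-5,16),(5,16),(16,-8),(16,8),(-21,-21),(-21,21)],float); o=np.c_[o,np.zeros(len(o))]
i=np.array([(287,262),(400,262),(157,377),(157,475),(525,377),(525,475),(252,580),(432,580),(85,207),(597,207)],float)/5+[255,210]-0.4
ok,r,t=cv2.solvePnP(o,i,w["intrinsics"],None)
q,_=cv2.projectPoints(o,r,t,w["intrinsics"],None); print("res",np.abs(q[:,0]-i).max())
F=np.diag([1,-1,-1]); A=w["T_tool_cam"]; Rt=A[:3,:3]@F@cv2.Rodrigues(r)[0]; p=A[:3,:3]@F@t[:,0]+A[:3,3]
print("hub top centre in tool",p); print(np.round(Rt,3))
```

```text
res 0.9694611234207287
hub top centre in tool [ -2.83533511  -0.16993881 -29.61864527]
[[-1.    -0.003 -0.003]
 [-0.003  1.     0.004]
 [ 0.003  0.004 -1.   ]]
```

```bash
python3 -m jog '[[0,0,0,-0.12],[0,0,0,-0.12],[0,0,0,-0.12],[0,0,0,-0.117],[0,0,0,0]]'
python3 - <<'E'
from h import *
rel(539.5,-218.9,150,-0.247)
E
```

```text
time_s: 6.65
ee_pos: [490.2, -264.0, 245.3]
tool_rot: [-0.0, 0.788, 0.616, 0.0]
contact_force: [-0.1, -0.0, -3.8]
width: 41.3
finger_force: 62.7
shift cm [5.56 3.7  9.54] twist 0.004 tool-y yaw -0.243 tilt [-0.     0.001 -1.   ]
```

```bash
python3 -m jog '[[2.78,1.85,0,0],[2.78,1.85,0,0.004],[0,0,4,0],[0,0,4,0],[0,0,1.5,0]]'; python3 -m jog '[[0,0,0,0],[0,0,0,0]]'
python3 - <<'E'
from h import *
rel(539.5,-218.9,150,-0.247)
w=grab("wrist"); crop(w,200,200,440,380,3.3,"w3.png"); np.savez("w3.npz",**w); print(proj(w,[538.8,-221.6,122]))
E
```

```text
time_s: 7.07
ee_pos: [537.1, -217.7, 145.3]
tool_rot: [-0.004, 0.79, 0.613, -0.002]
contact_force: [-2.1, 0.5, -5.1]
width: 41.3
finger_force: 62.8
time_s: 7.23
ee_pos: [539.8, -220.0, 150.1]
tool_rot: [-0.001, 0.79, 0.613, -0.0]
contact_force: [0.6, 0.1, -3.4]
width: 41.4
finger_force: 62.8
shift cm [ 0.1  -0.05  0.01] twist -0.005 tool-y yaw -0.252 tilt [-0.001  0.001 -1.   ]
[322.7 237.7]
```

View pics/w3.png

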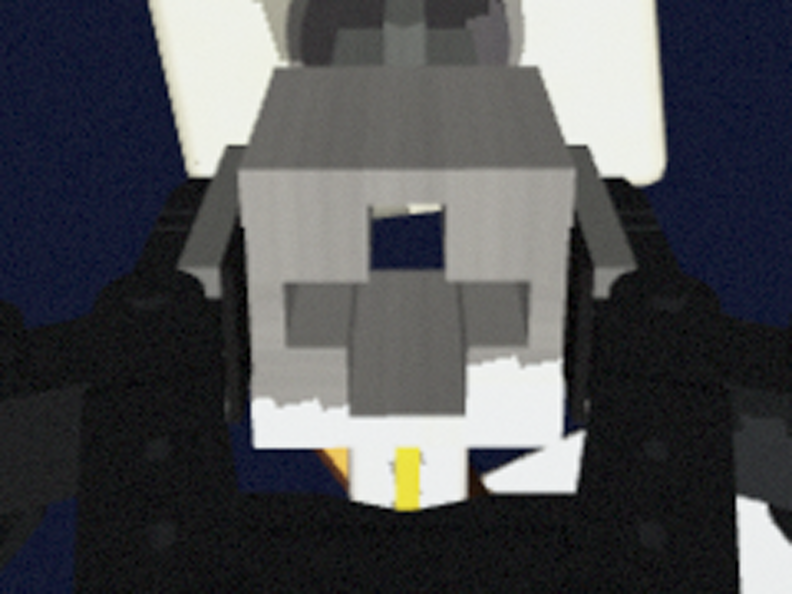

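The rear spline shows centred below the hub at crop x≈405, against 407 for the hub slot, so lateral alignment is good. Descending gently next.

```bash
python3 -m jog '[[0.1,0,0.8,-0.004],[0,0,1,0],[0,0,1,0],[0,0,0.2,0],[0,0,0,0]]'; python3 -m jog '[[0,0,0.3,0],[0,0,0.2,0],[0,0,0.2,0],[0,0,0.2,0],[0,0,0,0]]';python3 -c "
from h import *
print(np.round(ctrl.state()['torque'],2))"
```

```text
time_s: 7.7
ee_pos: [539.3, -219.7, 119.1]
tool_rot: [-0.001, 0.789, 0.614, -0.001]
contact_force: [-0.2, -0.0, -3.5]
width: 41.3
finger_force: 62.9
time_s: 8.12
ee_pos: [539.9, -219.9, 110.9]
tool_rot: [-0.0, 0.789, 0.615, -0.0]
contact_force: [-0.8, -0.8, -4.0]
width: 41.4
finger_force: 62.9
[ 0.04 -0.   -0.04]
```

```bash
python3 -m jog '[[0,0,0.4,0],[0,0,0.4,0],[0,0,0.4,0],[0,0,0.3,0],[0,0,0,0]]'; python3 -m jog '[[0,0,0.4,0],[0,0,0.3,0],[0,0,0.2,0],[0,0,0.1,0],[0,0,0,0]]'; python3 -m jog '[[0,0,0.1,0],[0,0,0.1,0],[0,0,0,0],[0,0,0,0]]'
```

```text
time_s: 8.53
ee_pos: [539.6, -219.8, 95.3]
tool_rot: [-0.001, 0.789, 0.615, -0.0]
contact_force: [-0.5, -0.6, -4.0]
width: 41.0
finger_force: 63.1
time_s: 8.95
ee_pos: [540.0, -219.9, 85.9]
tool_rot: [-0.0, 0.789, 0.615, -0.0]
contact_force: [-0.0, 0.4, -4.3]
width: 41.2
finger_force: 63.1
time_s: 9.28
ee_pos: [540.1, -219.9, 84.4]
tool_rot: [0.0, 0.789, 0.615, 0.0]
contact_force: [-1.1, 0.9, -2.7]
width: 41.1
finger_force: 63.1
```

```bash
python3 -m jog '[[0,0,0.1,0],[0,0,0,0],[0,-0.034,0,-0.12],[0,-0.034,0,-0.12],[0,0,0,0]]'; python3 -m jog '[[0,-0.034,0,-0.12],[0,-0.034,0,-0.12],[0,-0.02,0,-0.07],[0,0,0,0],[0,0,0,0]]';  python3 - <<'E'
from h import *
s=ctrl.state();T=tool();print(np.round(s["torque"],2),"arm yaw",np.arctan2(-T[1,0],-T[0,0]),s["joint_positions"].round(2))
E
```

```text
time_s: 9.7
ee_pos: [539.7, -219.5, 84.4]
tool_rot: [0.0, 0.709, 0.705, 0.001]
contact_force: [-1.9, 3.1, 6.6]
width: 40.8
finger_force: 64.1
time_s: 10.12
ee_pos: [539.0, -219.3, 84.3]
tool_rot: [0.0, 0.594, 0.805, 0.001]
contact_force: [-2.2, 4.4, 5.4]
width: 41.3
finger_force: 64.2
[0.7  0.31 0.04] arm yaw -1.271071595734929 [-0.41  0.46  1.75  0.    0.93 -0.71]
```

```bash
python3 -m jog '[[0,-0.028,0,-0.1],[0,-0.014,0,-0.05],[0,0,0,0],[0,0,0,0]]'; python3 -m jog '[[0,-0.01,0,-0.04],[0,0,0,0],[0,0,0,0]]';  python3 -c '
from h import *
s=ctrl.state();T=tool();print(np.round(s["torque"],2),"arm yaw",np.arctan2(-T[1,0],-T[0,0]))'; python3 -m jog '[[0,-0.01,0,-0.04],[0,0,0,0],[0,0,0,0]]';  python3 -c '
from h import *
s=ctrl.state();T=tool();print(np.round(s["torque"],2),"arm yaw",np.arctan2(-T[1,0],-T[0,0]))';python3 -m jog '[[0,-0.01,0,-0.04],[0,0,0,0],[0,0,0,0]]';  python3 -c '
from h import *
s=ctrl.state();T=tool();print(np.round(s["torque"],2),"arm yaw",np.arctan2(-T[1,0],-T[0,0]))'
```

```text
time_s: 10.45
ee_pos: [538.7, -219.3, 84.4]
tool_rot: [0.0, 0.532, 0.847, 0.001]
contact_force: [-1.8, 4.2, 6.2]
width: 41.3
finger_force: 64.2
time_s: 10.7
ee_pos: [538.5, -219.3, 84.4]
tool_rot: [0.0, 0.515, 0.857, 0.001]
contact_force: [-1.7, 4.9, 5.3]
width: 40.8
finger_force: 64.3
[0.82 0.39 0.02] arm yaw -1.081421888630797
time_s: 10.95
ee_pos: [538.4, -219.3, 84.4]
tool_rot: [0.0, 0.497, 0.867, 0.001]
contact_force: [-2.1, 4.9, 6.5]
width: 40.6
finger_force: 64.3
[0.83 0.35 0.03] arm yaw -1.041419274309311
time_s: 11.2
ee_pos: [538.0, -219.2, 84.4]
tool_rot: [-0.0, 0.481, 0.877, 0.001]
contact_force: [-3.0, 5.2, 7.2]
width: 41.5
finger_force: 64.3
[ 0.86  0.44 -0.37] arm yaw -1.0026434154542148
```

```bash
python3 -m jog '[[0,-0.01,0,-0.04],[0,0,0,0],[0,0,0,0]]';  python3 -c '
from h import *
s=ctrl.state();T=tool();print(np.round(s["torque"],2),"arm yaw",np.arctan2(-T[1,0],-T[0,0]))';python3 -m jog '[[0,-0.01,0,-0.04],[0,0,0,0],[0,0,0,0]]';  python3 -c '
from h import *
s=ctrl.state();T=tool();print(np.round(s["torque"],2),"arm yaw",np.arctan2(-T[1,0],-T[0,0]))'
```

```text
time_s: 11.45
ee_pos: [538.1, -219.3, 84.4]
tool_rot: [0.0, 0.465, 0.885, 0.002]
contact_force: [-2.6, 4.8, 6.6]
width: 41.5
finger_force: 64.9
[ 0.62  0.5  -1.68] arm yaw -0.9678672220656849
time_s: 11.7
ee_pos: [538.4, -219.8, 84.4]
tool_rot: [0.001, 0.449, 0.894, 0.002]
contact_force: [-2.3, 3.4, 5.4]
width: 41.5
finger_force: 78.1
[ 0.29  0.36 -2.36] arm yaw -0.930316557925096
```

```bash
python3 -m jog '[[0,0,0,0],[0,0,0,0],[0,0,0,0],[0,0,0,0],[0,0,0,0]]' 1; python3 -m jog '[[0,0,-1,0],[0,0,-2,0],[0,0,-4,0],[0,0,-4,0],[0,0,-4,0]]' 1
python3 - <<'E'
from h import *
T=tool(); f=grab("top"); cv2.imwrite("pics/top2.png",f["color"]); w=grab("wrist")
a=cv2.resize(w["color"],(800,500))[:, :400+220]; crop(f,180,150,450,320,2.9,"t2c.png")
cv2.imwrite("pics/w4.png",cv2.resize(w["color"],None,fx=1.2,fy=1.2)); print(proj(w,[538.8,-221.6,114]))
b=proj(w,[538.8,-221.6,114])
np.savez("w4.npz",**w)
E
```

```text
time_s: 12.12
ee_pos: [537.9, -220.4, 83.2]
tool_rot: [0.0, 0.443, 0.897, -0.0]
contact_force: [0.4, 0.5, -0.1]
width: 85.3
finger_force: 0.0
time_s: 12.53
ee_pos: [537.4, -220.1, 235.6]
tool_rot: [-0.0, 0.443, 0.897, -0.0]
contact_force: [1.7, 0.0, 0.2]
width: 85.3
finger_force: 0.0
[320.2 186.7]
```

View pics/w4.png

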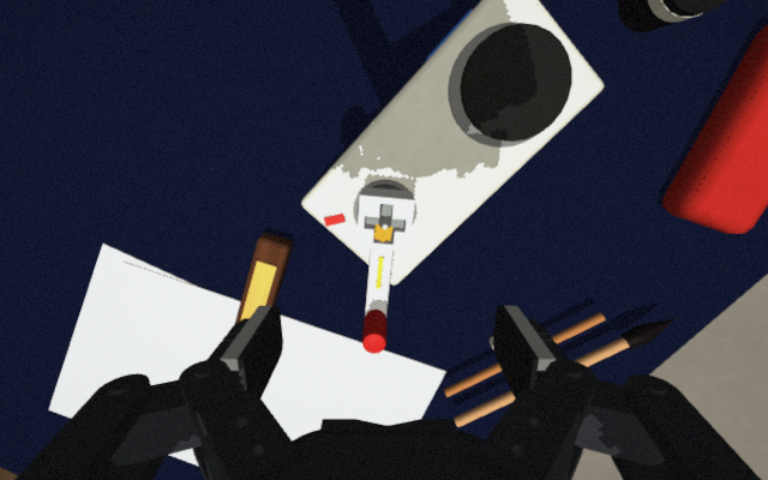

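The lever is seated: the hub is flush on the flange at (384,215), and the arm covers the green mark with only the red one visible. The pad's top is centred near (516,81) in this 1.2x picture.

Run:
```python
from h import *
w=dict(np.load("w4.npz"));g=lambda u,v,z:px(w,u/1.2,v/1.2,z)
h=g(384,216,114);k=g(374,343,134);d=k-h;print(h,k,np.arctan2(d[1],d[0]),np.hypot(*d[:2]));p=g(516.5,81.5,98);print("pad w",p, "from shaft+yaw", [(538.8+140*np.sin(.08)),(-221.6+140*np.cos(.08))])
f=cv2.imread("pics/top2.png"); f=dict(color=f,**{k:v for k,v in grab("top").items() if k!="color"})
hsv=cv2.cvtColor(f["color"],cv2.COLOR_BGR2HSV)
m=cv2.inRange(hsv,(8,60,120),(22,200,255)); n,l,s,c=cv2.connectedComponentsWithStats(m); i=1+np.argmax(s[1:,4]); 
r=cv2.minAreaRect(np.argwhere(l==i)[:,::-1].astype(np.float32)); print("mat",r,px(f,*r[0],0),[px(f,*q,0) for q in cv2.boxPoints(r)])
rel(582.3,165.5,236,0.)
```

```text
[ 534.8 -216.6  114. ] [ 588.9 -301.2  134. ] -1.0018521888882423 100.41897231101304
pad w [553.1 -80.5  98. ] from shaft+yaw [np.float64(549.9880571556841), np.float64(-82.04776111763329)]
mat ((217.6215362548828, 227.80938720703125), (90.6114273071289, 45.09547805786133), 86.98721313476562) [520.1 352.8   0. ] [array([653.5, 440.5,   0. ]), array([666.2, 303.5,   0. ]), array([391.8, 268.5,   0. ]), array([379.9, 400.2,   0. ])]
shift cm [28.11 26.89  0.1 ] twist 0.653 tool-y yaw 0.653 tilt [ 0.009 -0.004 -1.   ]
```

```bash
python3 -m jog '[[0,0,0,0.12],[0,0,0,0.12],[0,0,0,0.12],[0,0,0,0.12],[0,0,0,0.12]]'; python3 -m jog '[[0,0,0,0.053],[3.9,0.44,0,0],[3.9,0.44,0,0],[3.9,0.44,0,0],[3.9,0.44,0,0]]';python3 -m jog '[[3.9,0.44,0,0],[3.9,0.44,0,0],[3.9,0.44,0,0],[3.9,0.44,0,0],[3.9,0.44,0,0]]'; python3 -m jog '[[3.5,0.44,0,0],[0,0,0,0],[0,0,0,0],[0,0,0,0],[0,0,0,0]]'
python3 - <<'E'
from h import *
w=grab("wrist"); cv2.imwrite("pics/w5.png",w["color"]); np.savez("w5.npz",**w)
f=grab("top");
for p in([582.3,165.5,96],[656,257.2,96],[618.2,73.1,96]): print(proj(w,p))
rel(582.3,165.5,29,0)
E
```

```text
time_s: 13.1
ee_pos: [537.0, -220.0, 232.2]
tool_rot: [-0.001, 0.69, 0.724, -0.0]
contact_force: [0.5, -0.3, -0.0]
width: 85.6
finger_force: 0.0
time_s: 13.52
ee_pos: [554.5, -62.9, 232.2]
tool_rot: [-0.001, 0.707, 0.707, -0.001]
contact_force: [0.5, 0.2, -0.0]
width: 85.6
finger_force: 0.0
time_s: 13.93
ee_pos: [576.5, 132.5, 232.3]
tool_rot: [-0.0, 0.707, 0.707, -0.001]
contact_force: [1.2, -1.1, 0.3]
width: 85.4
finger_force: 0.0
time_s: 14.35
ee_pos: [581.3, 164.5, 232.8]
tool_rot: [-0.0, 0.707, 0.707, -0.001]
contact_force: [-0.2, -0.9, -0.4]
width: 85.5
finger_force: 0.0
[324.5 187.5]
[410.   84.5]
[358.9 273.1]
shift cm [ 0.13  0.08 20.42] twist -0.002 tool-y yaw -0.002 tilt [-0. -0. -1.]
```

View pics/w5.png

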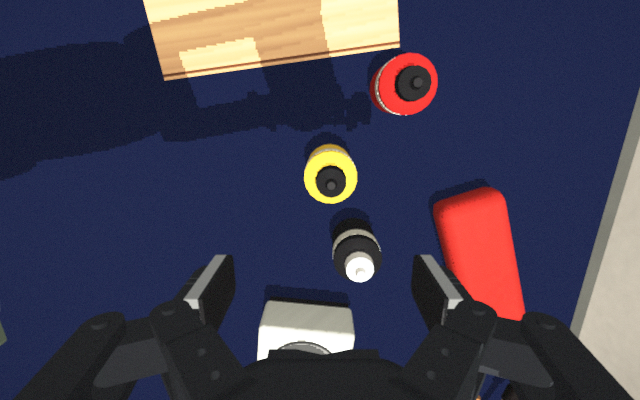

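The yellow cap is at (331,183), red at (415,83) and black at (359,268), each a few px from the prediction.

Run:
```python
from h import *
w=dict(np.load("w5.npz"))
for n,u,v in(("y",331,184),("r",416,82),("b",359.5,269)): print(n,px(w,u,v,96))
y=px(w,331,184,96); rel(y[0],y[1],29,0)
```

```text
y [588.5 168.9  96. ]
r [661.  259.2  96. ]
b [618.6  77.9  96. ]
shift cm [ 0.47  0.7  20.42] twist -0.002 tool-y yaw -0.002 tilt [-0. -0. -1.]
```

```bash
python3 -m jog '[[0.43,0.6,2,0],[0,0,4,0],[0,0,4,0],[0,0,4,0],[0,0,3.5,0]]' 1; python3 -m jog '[[0,0,2,0],[0,0,0.9,0],[0,0,0,0],[0,0,0,0],[0,0,0,0]]'; python3 -m jog '[[0,0,0,0],[0,0,0,0],[0,0,0,0],[0,0,0,0],[0,0,0,0]]' -1;python3 -m jog '[[0,0,0,0],[0,0,0,0]]' -1
```

```text
time_s: 14.87
ee_pos: [587.1, 168.6, 56.4]
tool_rot: [-0.0, 0.708, 0.706, -0.0]
contact_force: [0.1, -0.1, -0.6]
width: 85.1
finger_force: 0.0
time_s: 15.28
ee_pos: [589.3, 170.1, 31.3]
tool_rot: [0.001, 0.707, 0.707, 0.002]
contact_force: [-0.3, 0.5, 0.6]
width: 85.7
finger_force: 0.0
time_s: 15.7
ee_pos: [588.7, 170.3, 31.1]
tool_rot: [0.001, 0.707, 0.707, 0.001]
contact_force: [0.0, 0.5, 6.2]
width: 54.5
finger_force: 64.0
time_s: 15.87
ee_pos: [588.7, 170.3, 31.0]
tool_rot: [0.001, 0.707, 0.707, 0.001]
contact_force: [0.4, -0.4, 6.4]
width: 54.5
finger_force: 64.0
```

```bash
python3 -m jog '[[0,0,-2,0],[0,0,-4,0],[0,0,-4,0],[0,0,-4,0],[0,0,0,0]]' -1; python3 -m jog '[[-3.6,-0.54,0,0],[-3.6,-0.54,0,0],[-3.6,-0.54,0,0],[-3.6,-0.54,0,0],[-3.6,-0.54,0,0]]';  python3 -m jog '[[-3.6,-0.54,0,0],[-3.43,-0.54,0,0],[0,0,0,0],[0,0,0,0],[0,0,0,0]]'
python3 - <<'E'
from h import *
rel(551,-80,129,0); w=grab("wrist"); cv2.imwrite("pics/w6.png",w["color"]);np.savez("w6.npz",**w)
for t in np.arange(0,6.28,.785): print(proj(w,[551+40*np.cos(t),-81+40*np.sin(t),98]),end=" ")
E
```

```text
time_s: 16.28
ee_pos: [592.1, 171.3, 178.3]
tool_rot: [0.004, 0.707, 0.707, 0.007]
contact_force: [1.9, 0.6, -1.5]
width: 54.4
finger_force: 64.8
time_s: 16.7
ee_pos: [559.6, -11.3, 168.6]
tool_rot: [-0.0, 0.707, 0.707, -0.0]
contact_force: [0.5, -0.0, -1.5]
width: 54.6
finger_force: 64.6
time_s: 17.12
ee_pos: [549.6, -79.9, 168.8]
tool_rot: [-0.001, 0.707, 0.707, 0.0]
contact_force: [-0.7, -0.6, -2.6]
width: 54.4
finger_force: 64.6
shift cm [-0.01  0.15  3.98] twist -0.001 tool-y yaw -0.001 tilt [-0.001  0.001 -1.   ]
[379.  213.1] [364.8 176.1] [325.6 160. ] [286.3 176.1] [271.9 213.2] [288.8 247.5] [325.3 261.1] [361.8 247.6]
```

View pics/w6.png

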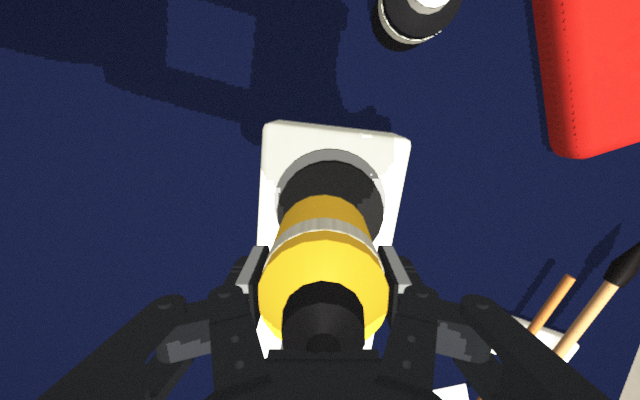

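The pad's face spans columns 276 to 384 (centre 330), against 325.5 predicted, so I'll shift about 3 mm in +x.

```bash
python3 -m jog '[[0,0.45,1,0],[0,0,1.5,0],[0,0,0.8,0],[0,0,0,0],[0,0,0,0]]' -1; python3 -m jog '[[0,0,0.4,0],[0,0,0.4,0],[0,0,0.3,0],[0,0,0.3,0],[0,0,0.2,0]]'; python3 -m jog '[[0,0,0.2,0],[0,0,0,0],[0,0,0,0]]'; python3 -m jog '[[0,0,0.1,0],[0,0,0,0],[0,0,0,0]]'
```

```text
time_s: 17.58
ee_pos: [554.2, -79.5, 135.5]
tool_rot: [-0.001, 0.707, 0.708, -0.0]
contact_force: [0.1, 0.2, -2.6]
width: 54.3
finger_force: 64.6
time_s: 18.0
ee_pos: [555.2, -80.2, 121.2]
tool_rot: [0.001, 0.707, 0.707, 0.001]
contact_force: [-1.3, 0.8, 6.2]
width: 54.2
finger_force: 65.6
time_s: 18.25
ee_pos: [555.2, -80.3, 119.6]
tool_rot: [0.001, 0.707, 0.707, 0.001]
contact_force: [-0.7, 1.1, 7.3]
width: 54.3
finger_force: 65.7
time_s: 18.5
ee_pos: [555.2, -80.2, 118.8]
tool_rot: [0.001, 0.707, 0.707, 0.001]
contact_force: [-1.0, 1.7, 7.8]
width: 54.3
finger_force: 65.7
```

```bash
python3 -m jog '[[0,0,0.1,0],[0,0,0.1,0],[0,0,0,0],[0,0,0,0]]'; python3 -m jog '[[0,0,0.1,0],[0,0,0.0,0],[0,0,0,0],[0,0,0,0]]';python3 -m jog '[[0,0,0.1,0],[0,0,0.0,0],[0,0,0,0],[0,0,0,0]]'
```

```text
time_s: 18.83
ee_pos: [555.2, -80.3, 117.0]
tool_rot: [0.001, 0.707, 0.707, 0.001]
contact_force: [-1.7, 1.8, 9.0]
width: 54.2
finger_force: 66.0
time_s: 19.17
ee_pos: [555.2, -80.3, 116.9]
tool_rot: [0.001, 0.707, 0.707, 0.001]
contact_force: [-3.5, 1.8, 15.0]
width: 54.5
finger_force: 66.5
time_s: 19.5
ee_pos: [555.2, -80.3, 116.9]
tool_rot: [0.001, 0.707, 0.707, 0.001]
contact_force: [-3.7, 1.7, 20.2]
width: 54.3
finger_force: 67.1
```

```bash
python3 -m jog '[[0,0,0,0],[0,0,0,0],[0,0,0,0],[0,0,0,0],[0,0,0,0]]' >/dev/null; python3 -m jog '[[0,0,0,0],[0,0,0,0],[0,0,0,0],[0,0,0,0],[0,0,0,0]]'>/dev/null;python3 -m jog '[[0,0,0,0],[0,0,0,0],[0,0,0,0],[0,0,0,0],[0,0,0,0]]'; python3 -m jog '[[0,0,-1,0],[0,0,-2,0],[0,0,-3,0],[4,0.5,0,0],[4,0.5,0,0]]'; python3 -m jog '[[4,0.5,0,0],[4,0.5,0,0],[4,0.5,0,0],[4,0.5,0,0],[4,0.5,0,0]]';python3 -m jog '[[4,0.5,0,0],[4,0.5,0,0],[4,0.5,0,0],[4,0.5,0,0],[0,0,0,0]]'; python3 -m jog '[[0,0,0,0],[0,0,0,0]]'
python3 - <<'E'
from h import *
rel(610,363,33,0); w=grab("wrist"); cv2.imwrite("pics/w7.png",w["color"]);np.savez("w7.npz",**w)
E
```

```text
time_s: 20.75
ee_pos: [555.2, -80.3, 116.9]
tool_rot: [0.001, 0.707, 0.707, 0.001]
contact_force: [-4.9, 2.2, 19.6]
width: 54.3
finger_force: 67.1
time_s: 21.17
ee_pos: [565.6, -1.3, 175.1]
tool_rot: [0.002, 0.709, 0.705, 0.001]
contact_force: [0.5, 0.4, -3.2]
width: 54.3
finger_force: 64.7
time_s: 21.58
ee_pos: [589.0, 201.4, 172.7]
tool_rot: [-0.0, 0.707, 0.707, -0.0]
contact_force: [-0.0, -0.8, -1.6]
width: 54.7
finger_force: 64.7
time_s: 22.0
ee_pos: [609.1, 367.5, 171.6]
tool_rot: [-0.002, 0.705, 0.709, 0.002]
contact_force: [-0.0, -0.4, -3.3]
width: 54.3
finger_force: 64.6
time_s: 22.17
ee_pos: [608.9, 359.3, 172.1]
tool_rot: [0.0, 0.707, 0.707, -0.001]
contact_force: [1.0, 0.8, -2.3]
width: 54.3
finger_force: 64.6
shift cm [ 0.4   0.13 13.91] twist 0.001 tool-y yaw 0.001 tilt [-0.002 -0.002 -1.   ]
```

View pics/w7.png

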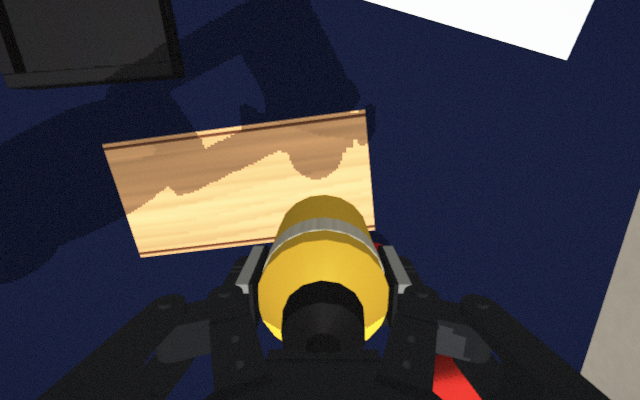

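The mat's corners appear at about (104,144), (366,110), (375,228) and (140,257).

Run:
```python
from h import *
w=dict(np.load("w7.npz"))
c=np.array([px(w,*p,0) for p in((104,144),(366,110),(375,228),(140,257))]);print(c,c.mean(0));d=(c[1]+c[2]-c[0]-c[3])/2;e=(c[0]+c[1]-c[2]-c[3])/2
print(np.linalg.norm(d),np.linalg.norm(e),np.arctan2(d[1],d[0]));u=d/np.linalg.norm(d)
for s in(90,0,-90):print(c.mean(0)+s*u)
print(proj(w,[661,259,96]),proj(w,[661,259,0]))
t=c.mean(0)+90*u; rel(t[0],t[1],33,0)
```

```text
[[383.3 396.9   0. ]
 [651.1 430.4   0. ]
 [666.5 303.8   0. ]
 [397.  267.6   0. ]] [524.475 349.675   0.   ]
270.9009874474436 128.774628712336 0.12900229059255947
[613.72716636 361.25303089   0.        ]
[524.475 349.675   0.   ]
[435.22283364 338.09696911   0.        ]
[384.  319.3] [368.3 263.7]
shift cm [ 0.28  0.48 13.96] twist -0.0 tool-y yaw -0.0 tilt [-0.001 -0.001 -1.   ]
```

```bash
python3 -m jog '[[0.28,0.4,2,0],[0,0,4,0],[0,0,4,0],[0,0,3,0],[0,0,0.5,0]]' -1; python3 -m jog '[[0,0,0.4,0],[0,0,0.1,0],[0,0,0.1,0],[0,0,0,0],[0,0,0,0]]'
```

```text
time_s: 22.63
ee_pos: [609.7, 358.4, 31.8]
tool_rot: [-0.002, 0.708, 0.706, -0.006]
contact_force: [-0.7, -1.5, -2.7]
width: 54.6
finger_force: 64.5
time_s: 23.05
ee_pos: [614.5, 363.0, 34.6]
tool_rot: [0.0, 0.707, 0.707, 0.002]
contact_force: [0.5, 0.2, -2.8]
width: 54.6
finger_force: 64.6
```

```bash
python3 -m jog '[[0,0,0.2,0],[0,0,0.1,0],[0,0,0,0],[0,0,0,0]]'; python3 -m jog '[[0,0,0.1,0],[0,0,0,0],[0,0,0,0]]'
```

```text
time_s: 23.38
ee_pos: [614.0, 362.9, 31.1]
tool_rot: [0.0, 0.707, 0.707, 0.001]
contact_force: [-0.3, -1.5, 6.0]
width: 54.5
finger_force: 65.4
time_s: 23.63
ee_pos: [614.1, 363.0, 31.1]
tool_rot: [0.0, 0.707, 0.707, 0.001]
contact_force: [-1.3, -1.5, 10.5]
width: 54.1
finger_force: 66.1
```

```bash
python3 -m jog '[[0,0,-0.1,0],[0,0,0,0]]' -1; python3 -m jog '[[0,0,0,0],[0,0,0,0],[0,0,0,0],[0,0,0,0],[0,0,0,0]]' 1; python3 -m jog '[[0,0,-2,0],[0,0,-4,0],[0,0,-4,0],[0,0,-4,0],[0,0,-4,0]]'; python3 -m jog '[[0,0,-2,0],[-3.5,1.6,0,0],[-3.5,1.6,0,0],[-3.4,1.5,0,0],[0,0,0,0]]';python3 -m jog '[[0,0,0,0],[0,0,0,0]]'
cat >> h.py <<'E'
from scipy.optimize import minimize
def bottle(f,col,guess):
    """fit bottle silhouette (body) to coloured blob nearest guess -> x,y,IoU"""
    hsv=cv2.cvtColor(f["color"],cv2.COLOR_BGR2HSV)
    m={"y":cv2.inRange(hsv,(18,90,50),(36,255,255)),"r":cv2.inRange(hsv,(0,120,50),(10,255,255))|cv2.inRange(hsv,(170,120,50),(180,255,255))}[col]
    m=cv2.morphologyEx(m,cv2.MORPH_OPEN,np.ones((3,3),np.uint8))
    m2=cv2.morphologyEx(m,cv2.MORPH_CLOSE,np.ones((9,9),np.uint8))
    n,l,s,c=cv2.connectedComponentsWithStats(m2); g=proj(f,[*guess,50])
    i=1+np.argmin([np.hypot(*(c[k]-g))+(1e3 if s[k,4]<150 else 0) for k in range(1,n)])
    def H(p):
        pts=[proj(f,[p[0]+28*np.cos(t),p[1]+28*np.sin(t),z]) for z in(0,64) for t in np.linspace(0,6.28,24)]
        a=np.zeros(m.shape,np.uint8); cv2.fillConvexPoly(a,cv2.convexHull((16*np.array(pts)).astype(np.int32)),255,shift=4); return a
    b=np.zeros(m.shape,np.uint8); cv2.fillConvexPoly(b,cv2.convexHull(np.argwhere(l==i)[:,::-1].astype(np.int32)),255)
    J=lambda p:-(H(p)&b).astype(bool).sum()/(H(p)|b).astype(bool).sum()
    p0=px(f,*c[i],40)[:2]; r=minimize(J,p0,method="Nelder-Mead",options=dict(initial_simplex=p0+np.array([[0,0],[8,0],[0,8]]),xatol=.3))
    return r.x.round(1),round(-r.fun,3)
def whitecap(f,guess):
    hsv=cv2.cvtColor(f["color"],cv2.COLOR_BGR2HSV); m=cv2.inRange(hsv,(0,0,150),(180,60,255))
    n,l,s,c=cv2.connectedComponentsWithStats(m); g=proj(f,[*guess,90])
    for k in range(1,n):
        if 60<s[k,4]<1500 and np.hypot(*(c[k]-g))<90: print("white blob",c[k].round(1),s[k,4],px(f,*c[k],88))
E
python3 - <<'E'
from h import *
w=dict(np.load("w5.npz")); print(bottle(w,"y",(588,169)),bottle(w,"r",(661,259))); whitecap(w,(618,78))
w=grab("wrist"); np.savez("w8.npz",**w); cv2.imwrite("pics/w8.png",w["color"]); print(bottle(w,"r",(661,259)));print(bottle(w,"y",(614,363)));whitecap(w,(618,78))
f=grab("top");print("top",bottle(f,"r",(661,259)),bottle(f,"y",(614,363))); print(tool()[:3,3])
E
```

```text
time_s: 23.8
ee_pos: [614.1, 363.0, 31.1]
tool_rot: [0.0, 0.707, 0.707, 0.001]
contact_force: [-1.1, -1.2, 7.7]
width: 54.5
finger_force: 65.9
time_s: 24.22
ee_pos: [613.3, 362.5, 28.9]
tool_rot: [-0.0, 0.707, 0.707, -0.0]
contact_force: [0.2, -0.0, -0.4]
width: 85.1
finger_force: 0.0
time_s: 24.63
ee_pos: [613.1, 362.3, 211.0]
tool_rot: [-0.0, 0.707, 0.707, -0.0]
contact_force: [-0.0, 1.1, -0.2]
width: 85.3
finger_force: 0.0
time_s: 25.05
ee_pos: [663.0, 252.0, 229.2]
tool_rot: [0.002, 0.709, 0.705, -0.001]
contact_force: [-0.3, -0.7, -0.8]
width: 85.3
finger_force: 0.0
time_s: 25.22
ee_pos: [660.3, 258.6, 229.0]
tool_rot: [-0.0, 0.707, 0.707, -0.0]
contact_force: [0.6, 1.1, -0.0]
width: 85.8
finger_force: 0.0
(array([588.3, 167.2]), np.float64(0.98)) (array([662.9, 259.6]), np.float64(0.981))
white blob [355.2 233.9] 150 [613.9 113.9  88. ]
white blob [359.2 267. ] 705 [619.2  75.7  88. ]
(array([662.3, 258.7]), np.float64(0.972))
(array([463.1, 344.8]), np.float64(0.177))
white blob [294.4 307. ] 322 [628.3 122.8  88. ]
white blob [289.3 338.4] 576 [621.2  80.8  88. ]
white blob [245.  362.1] 63 [568.1  46.8  88. ]
top (array([789.6,  33.7]), np.float64(0.24)) (array([ 501.5, -423.9]), np.float64(0.345))
[659.91040524 259.60812297 229.13462001]
```

```bash
python3 -m jog '[[-0.05,0.2,2,0],[0,0,4,0],[0,0,4,0],[0,0,4,0],[0,0,3.5,0]]' 1; python3 -m jog '[[0,0,1.7,0],[0,0,0.6,0],[0,0,0,0],[0,0,0,0],[0,0,0,0]]'; python3 -m jog '[[0,0,0,0],[0,0,0,0],[0,0,0,0],[0,0,0,0],[0,0,0,0]]' -1;python3 -m jog '[[0,0,0,0],[0,0,0,0]]' -1
```

```text
time_s: 25.73
ee_pos: [661.0, 259.3, 52.0]
tool_rot: [-0.0, 0.706, 0.708, -0.001]
contact_force: [0.2, -0.1, 0.8]
width: 85.3
finger_force: 0.0
time_s: 26.15
ee_pos: [663.7, 259.0, 33.7]
tool_rot: [0.001, 0.707, 0.707, 0.002]
contact_force: [-0.5, -0.6, -0.2]
width: 85.6
finger_force: 0.0
time_s: 26.57
ee_pos: [663.2, 258.4, 33.3]
tool_rot: [0.0, 0.707, 0.707, 0.001]
contact_force: [-1.6, 0.5, 6.0]
width: 54.5
finger_force: 64.4
time_s: 26.73
ee_pos: [663.2, 258.4, 33.3]
tool_rot: [0.0, 0.707, 0.707, 0.001]
contact_force: [-2.2, -0.3, 5.4]
width: 54.4
finger_force: 64.4
```

```bash
python3 -m jog '[[0,0,-2,0],[0,0,-4,0],[0,0,-4,0],[0,0,-4,0],[0,0,-1,0]]' -1; python3 -m jog '[[-3.77,-1.2,0,0],[-3.77,-1.2,0,0],[-3.77,-1.2,0,0],[-3.77,-1.2,0,0],[-3.77,-1.2,0,0]]';  python3 -m jog '[[-3.77,-1.2,0,0],[-3.77,-1.2,0,0],[-3.77,-1.2,0,0],[-3.77,-1.2,0,0],[0,0,0,0]]';python3 -m jog '[[0,0,0,0],[0,0,0,0],[0,0,0,0]]';  python3 - <<'E'
from h import *
rel(554.5,-81,98+33.3+1,0)
E
```

```text
time_s: 27.15
ee_pos: [665.2, 259.0, 189.1]
tool_rot: [0.003, 0.707, 0.707, 0.006]
contact_force: [2.4, 0.6, -1.3]
width: 54.6
finger_force: 64.5
time_s: 27.57
ee_pos: [600.7, 67.9, 180.0]
tool_rot: [-0.001, 0.707, 0.707, -0.001]
contact_force: [0.8, -0.6, -2.4]
width: 54.1
finger_force: 64.5
time_s: 27.98
ee_pos: [551.1, -87.3, 180.2]
tool_rot: [-0.0, 0.709, 0.705, -0.003]
contact_force: [-0.3, 0.4, -2.4]
width: 54.5
finger_force: 64.6
time_s: 28.23
ee_pos: [554.5, -80.3, 180.8]
tool_rot: [-0.0, 0.707, 0.707, -0.0]
contact_force: [-0.4, -0.2, -3.3]
width: 53.9
finger_force: 64.6
shift cm [-0.07  0.    4.85] twist 0.001 tool-y yaw 0.001 tilt [-0.001  0.001 -1.   ]
```

```bash
python3 -m jog '[[-0.05,0,1.5,0],[0,0,2,0],[0,0,1,0],[0,0,0.3,0],[0,0,0,0]]' -1; python3 -m jog '[[0,0,0.3,0],[0,0,0.3,0],[0,0,0.3,0],[0,0,0.2,0],[0,0,0.1,0]]'; python3 -m jog '[[0,0,0.2,0],[0,0,0.1,0],[0,0,0,0],[0,0,0,0]]'; python3 -m jog '[[0,0,0.1,0],[0,0,0,0],[0,0,0,0]]'
```

```text
time_s: 28.65
ee_pos: [554.1, -80.8, 132.5]
tool_rot: [-0.001, 0.707, 0.708, -0.001]
contact_force: [0.1, 0.6, -2.6]
width: 54.1
finger_force: 64.7
time_s: 29.07
ee_pos: [555.5, -81.5, 122.6]
tool_rot: [0.001, 0.707, 0.707, 0.001]
contact_force: [0.2, 1.9, 6.5]
width: 54.2
finger_force: 65.4
time_s: 29.4
ee_pos: [555.5, -81.6, 120.1]
tool_rot: [0.001, 0.707, 0.707, 0.001]
contact_force: [-1.4, 2.6, 8.1]
width: 54.3
finger_force: 65.5
time_s: 29.65
ee_pos: [555.5, -81.6, 119.3]
tool_rot: [0.001, 0.707, 0.707, 0.001]
contact_force: [-1.9, 2.6, 9.0]
width: 54.8
finger_force: 65.8
```

```bash
python3 -m jog '[[0,0,0.1,0],[0,0,0.1,0],[0,0,0,0],[0,0,0,0]]'; python3 -m jog '[[0,0,0.05,0],[0,0,0,0],[0,0,0,0],[0,0,0,0],[0,0,0,0]]';python3 -m jog '[[0,0,0,0],[0,0,0,0],[0,0,0,0],[0,0,0,0],[0,0,0,0]]' >/dev/null;python3 -m jog '[[0,0,0,0],[0,0,0,0],[0,0,0,0],[0,0,0,0],[0,0,0,0]]'
```

```text
time_s: 29.98
ee_pos: [555.6, -81.6, 119.2]
tool_rot: [0.002, 0.707, 0.707, 0.002]
contact_force: [-3.8, 2.4, 19.3]
width: 54.5
finger_force: 66.8
time_s: 30.4
ee_pos: [555.6, -81.6, 119.1]
tool_rot: [0.002, 0.707, 0.707, 0.002]
contact_force: [-4.7, 2.1, 22.1]
width: 54.0
finger_force: 67.1
time_s: 31.23
ee_pos: [555.6, -81.6, 119.1]
tool_rot: [0.002, 0.707, 0.707, 0.002]
contact_force: [-5.6, 3.9, 21.9]
width: 54.2
finger_force: 67.1
```

```bash
python3 -m jog '[[0,0,-1,0],[0,0,-2,0],[0,0,-3,0],[3.82,-1.08,0,0],[3.82,-1.08,0,0]]'; python3 -m jog '[[3.82,-1.08,0,0],[3.82,-1.08,0,0],[3.82,-1.08,0,0],[3.82,-1.08,0,0],[3.82,-1.08,0,0]]';python3 -m jog '[[3.82,-1.08,0,0],[3.82,-1.08,0,0],[3.82,-1.08,0,0],[3.82,-1.08,0,0],[0,0,0,0]]'; python3 -m jog '[[0,0,0,0],[0,0,0,0]]'
python3 - <<'E'
from h import *
rel(437,338.5,33.5,0); w=grab("wrist");print(bottle(w,"y",(614,363)))
E
```

```text
time_s: 31.65
ee_pos: [534.4, -6.2, 176.6]
tool_rot: [0.002, 0.709, 0.706, 0.002]
contact_force: [0.5, 1.7, -4.0]
width: 54.7
finger_force: 64.6
time_s: 32.07
ee_pos: [478.0, 187.0, 174.7]
tool_rot: [0.0, 0.707, 0.707, 0.0]
contact_force: [0.6, -0.1, -3.0]
width: 54.4
finger_force: 64.6
time_s: 32.48
ee_pos: [434.0, 344.7, 174.6]
tool_rot: [-0.001, 0.705, 0.709, 0.002]
contact_force: [0.4, -0.0, -2.6]
width: 54.2
finger_force: 64.6
time_s: 32.65
ee_pos: [435.4, 337.9, 174.3]
tool_rot: [0.0, 0.707, 0.707, -0.001]
contact_force: [0.7, 0.0, -2.8]
width: 54.1
finger_force: 64.6
shift cm [ 0.07  0.16 14.08] twist 0.001 tool-y yaw 0.001 tilt [-0.    -0.001 -1.   ]
(array([594. , 394.1]), np.float64(0.219))
```

```bash
python3 -m jog '[[0.07,0.15,2,0],[0,0,4,0],[0,0,4,0],[0,0,3,0],[0,0,0.6,0]]' -1; python3 -m jog '[[0,0,0,0],[0,0,0.1,0],[0,0,0.1,0],[0,0,0,0],[0,0,0,0]]'; python3 -m jog '[[0,0,0.2,0],[0,0,0.1,0],[0,0,0,0],[0,0,0,0]]'
```

```text
time_s: 33.12
ee_pos: [434.5, 335.1, 34.1]
tool_rot: [-0.001, 0.708, 0.706, -0.005]
contact_force: [-0.8, -0.2, -3.4]
width: 54.6
finger_force: 64.6
time_s: 33.53
ee_pos: [438.0, 339.7, 38.5]
tool_rot: [0.0, 0.707, 0.707, 0.002]
contact_force: [0.2, -0.1, -3.6]
width: 54.8
finger_force: 64.8
time_s: 33.87
ee_pos: [437.0, 339.1, 33.8]
tool_rot: [-0.0, 0.707, 0.707, -0.0]
contact_force: [0.3, 0.3, -2.3]
width: 54.3
finger_force: 64.8
```

```bash
python3 -m jog '[[0,0,0.1,0],[0,0,0,0],[0,0,0,0]]'; python3 -m jog '[[0,0,0,0],[0,0,0,0],[0,0,0,0],[0,0,0,0],[0,0,0,0]]' 1; python3 -m jog '[[0,0,-2,0],[0,0,-4,0],[0,0,-4,0],[0,0,-4,0],[0,0,-4,0]]'; python3 -m jog '[[0,0,-2,0],[0,0,0,0],[0,0,0,0]]'
python3 - <<'E'
from h import *
w=grab("wrist");print(bottle(w,"r",(437,338)),bottle(w,"y",(614,363)));rel(618,78,230,0); f=grab("top"); whitecap(f,(618,78))
E
```

```text
time_s: 34.12
ee_pos: [437.2, 339.3, 33.3]
tool_rot: [-0.0, 0.707, 0.707, 0.0]
contact_force: [-1.6, -0.8, 3.0]
width: 54.3
finger_force: 65.1
time_s: 34.53
ee_pos: [437.2, 339.2, 32.8]
tool_rot: [0.0, 0.707, 0.707, 0.0]
contact_force: [0.1, 0.2, 0.3]
width: 85.8
finger_force: 0.0
time_s: 34.95
ee_pos: [436.8, 338.8, 214.7]
tool_rot: [-0.0, 0.707, 0.707, -0.0]
contact_force: [1.1, 0.6, 0.2]
width: 85.2
finger_force: 0.0
time_s: 35.2
ee_pos: [437.4, 339.3, 234.0]
tool_rot: [0.0, 0.707, 0.707, 0.001]
contact_force: [-0.9, -0.7, -0.7]
width: 85.3
finger_force: 0.0
(array([436.4, 339.7]), np.float64(0.953)) (array([599.6, 387.4]), np.float64(0.168))
shift cm [-26.08  18.13   0.23] twist -0.0 tool-y yaw -0.0 tilt [-0.001 -0.    -1.   ]
white blob [311.1 192.2] 95 [618.8  74.2  88. ]
```

```bash
sed -i 's/(18,90,50),(36,255,255)/(22,170,50),(36,255,255)/' h.py
python3 - <<'E'
from h import *
w=grab("wrist");print(bottle(w,"y",(614,363)))
E
python3 -m jog '[[-3.26,2.27,0,0],[-3.26,2.27,0,0],[-3.26,2.27,0,0],[-3.26,2.27,0,0],[-3.26,2.27,0,0]]' >/dev/null; python3 -m jog '[[-3.26,2.27,0,0],[-3.26,2.27,0,0],[-3.26,2.27,0,0],[0,0,0,0],[0,0,0,0]]'; python3 -m jog '[[0,0,0,0],[0,0,0,0],[0,0,0,0]]'
python3 - <<'E'
from h import *
w=grab("wrist"); cv2.imwrite("pics/w9.png",w["color"]); np.savez("w9.npz",**w); whitecap(w,(618,77)); print(tool()[:3,3])
E
```

```text
(array([598.3, 364.4]), np.float64(0.61))
time_s: 36.18
ee_pos: [618.8, 76.4, 230.3]
tool_rot: [-0.001, 0.708, 0.706, -0.002]
contact_force: [-0.9, 0.3, 0.2]
width: 85.0
finger_force: 0.0
time_s: 36.43
ee_pos: [617.9, 79.6, 232.5]
tool_rot: [-0.0, 0.706, 0.708, -0.0]
contact_force: [0.9, 0.3, 0.4]
width: 85.6
finger_force: 0.0
white blob [328.  164.9] 131 [622.2 101.1  88. ]
white blob [325.7 192.3] 831 [620.2  73.9  88. ]
[617.99347112  79.5796976  232.75070777]
```

View pics/w9.png

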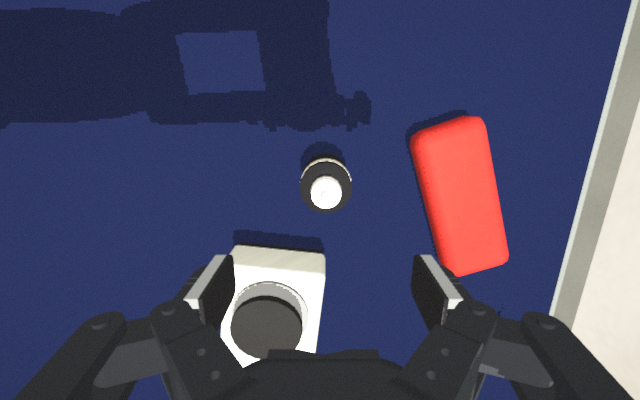

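The black bottle stands alone with its white cap at (326,192), and the pencil case edge (about column 425) is well clear of the fingers.

```bash
python3 -m jog '[[-0.5,0.2,2,0],[0,0,4,0],[0,0,4,0],[0,0,4,0],[0,0,3.5,0]]' 1; python3 -m jog '[[0,0,1.7,0],[0,0,1,0],[0,0,0,0],[0,0,0,0],[0,0,0,0]]'; python3 -m jog '[[0,0,0,0],[0,0,0,0],[0,0,0,0],[0,0,0,0],[0,0,0,0]]' -1;python3 -m jog '[[0,0,0,0],[0,0,0,0]]' -1
```

```text
time_s: 36.9
ee_pos: [619.5, 74.3, 56.0]
tool_rot: [-0.0, 0.707, 0.708, -0.0]
contact_force: [-0.3, 0.5, -0.1]
width: 85.8
finger_force: 0.0
time_s: 37.32
ee_pos: [622.1, 73.8, 32.8]
tool_rot: [0.001, 0.707, 0.707, 0.001]
contact_force: [0.5, 0.2, 0.1]
width: 85.1
finger_force: 0.0
time_s: 37.73
ee_pos: [621.5, 73.4, 32.7]
tool_rot: [0.001, 0.707, 0.707, 0.001]
contact_force: [-0.5, -0.1, 6.2]
width: 54.7
finger_force: 63.5
time_s: 37.9
ee_pos: [621.5, 73.4, 32.7]
tool_rot: [0.001, 0.707, 0.707, 0.001]
contact_force: [-0.8, 0.1, 5.6]
width: 54.6
finger_force: 63.5
```

```bash
python3 -m jog '[[0,0,-2,0],[0,0,-4,0],[0,0,-4,0],[0,0,-4,0],[0,0,0,0]]' -1; python3 -m jog '[[-3.09,-1.34,0,0],[-3.09,-1.34,0,0],[-3.09,-1.34,0,0],[-3.09,-1.34,0,0],[-3.09,-1.34,0,0]]'; python3 -m jog '[[0,0,0,0],[0,0,0,0],[0,0,0,0],[0,0,0,0]]';  python3 - <<'E'
from h import *
rel(554.5,-81,98+32.7+1,0)
E
```

```text
time_s: 38.32
ee_pos: [625.3, 73.7, 180.2]
tool_rot: [0.005, 0.707, 0.707, 0.007]
contact_force: [1.4, -0.1, -1.7]
width: 54.6
finger_force: 64.7
time_s: 38.73
ee_pos: [552.3, -82.4, 170.3]
tool_rot: [-0.0, 0.707, 0.707, -0.0]
contact_force: [1.5, 0.2, -2.7]
width: 54.4
finger_force: 64.5
time_s: 39.07
ee_pos: [554.0, -80.3, 170.6]
tool_rot: [-0.0, 0.707, 0.707, 0.0]
contact_force: [-0.4, 0.7, -2.1]
width: 54.4
finger_force: 64.6
shift cm [-0.07  0.05  3.89] twist 0.001 tool-y yaw 0.001 tilt [ 0.  0. -1.]
```

```bash
python3 -m jog '[[-0.05,0.03,1.3,0],[0,0,1.5,0],[0,0,0.8,0],[0,0,0.2,0],[0,0,0,0]]' -1; python3 -m jog '[[0,0,0.3,0],[0,0,0.3,0],[0,0,0.3,0],[0,0,0.2,0],[0,0,0.1,0]]'; python3 -m jog '[[0,0,0.2,0],[0,0,0.1,0],[0,0,0,0],[0,0,0,0]]'; python3 -m jog '[[0,0,0.1,0],[0,0,0,0],[0,0,0,0]]'
```

```text
time_s: 39.48
ee_pos: [553.9, -80.9, 132.1]
tool_rot: [-0.001, 0.707, 0.708, -0.0]
contact_force: [-0.2, -0.3, -2.1]
width: 54.4
finger_force: 64.7
time_s: 39.9
ee_pos: [555.0, -81.5, 122.0]
tool_rot: [0.001, 0.707, 0.707, 0.001]
contact_force: [-0.3, 2.3, 6.9]
width: 54.7
finger_force: 65.5
time_s: 40.23
ee_pos: [555.0, -81.5, 119.5]
tool_rot: [0.001, 0.707, 0.707, 0.001]
contact_force: [-1.4, 1.8, 8.5]
width: 54.4
finger_force: 65.6
time_s: 40.48
ee_pos: [555.0, -81.5, 118.7]
tool_rot: [0.001, 0.707, 0.707, 0.001]
contact_force: [-1.1, 2.1, 8.2]
width: 54.4
finger_force: 65.9
```

```bash
python3 -m jog '[[0,0,0.1,0],[0,0,0.1,0],[0,0,0,0],[0,0,0,0]]'; python3 -m jog '[[0,0,0.05,0],[0,0,0,0],[0,0,0,0],[0,0,0,0],[0,0,0,0]]';python3 -m jog '[[0,0,0,0],[0,0,0,0],[0,0,0,0],[0,0,0,0],[0,0,0,0]]' >/dev/null;python3 -m jog '[[0,0,0,0],[0,0,0,0],[0,0,0,0],[0,0,0,0],[0,0,0,0]]'
python3 -m jog '[[0,0,-1,0],[0,0,-2,0],[0,0,-4,0],[0,0,-2,0],[3.93,-0.27,0,0]]' >/dev/null; python3 -m jog '[[3.93,-0.27,0,0],[3.93,-0.27,0,0],[3.93,-0.27,0,0],[3.93,-0.27,0,0],[3.93,-0.27,0,0]]' >/dev/null; python3 -m jog '[[3.93,-0.27,0,0],[3.93,-0.27,0,0],[0,0,0,0],[0,0,0,0],[0,0,0,0]]'
python3 - <<'E'
from h import *
w=grab("wrist"); np.savez("w10.npz",**w);cv2.imwrite("pics/w10.png",w["color"]);print(bottle(w,"r",(437,338)),bottle(w,"y",(614,363))); print(proj(w,[614,363,50]),proj(w,[437,339,50]),proj(w,[525,350,0]))
rel(525.5,350.5,33,0); f=grab("top"); cv2.imwrite("pics/top3.png",f["color"]); print(bottle(f,"y",(614,363)),bottle(f,"r",(437,338)))
E
```

```text
time_s: 40.82
ee_pos: [555.1, -81.6, 118.6]
tool_rot: [0.002, 0.707, 0.707, 0.001]
contact_force: [-4.7, 3.6, 20.0]
width: 54.2
finger_force: 66.9
time_s: 41.23
ee_pos: [555.0, -81.5, 118.5]
tool_rot: [0.002, 0.707, 0.707, 0.002]
contact_force: [-5.8, 2.7, 22.3]
width: 54.7
finger_force: 67.1
time_s: 42.07
ee_pos: [555.0, -81.5, 118.5]
tool_rot: [0.002, 0.707, 0.707, 0.002]
contact_force: [-6.0, 3.0, 21.9]
width: 54.4
finger_force: 67.1
time_s: 43.32
ee_pos: [532.1, 232.3, 203.7]
tool_rot: [0.0, 0.707, 0.707, -0.001]
contact_force: [-0.2, -0.8, -2.4]
width: 54.5
finger_force: 64.7
(array([436.1, 340.5]), np.float64(0.979)) (array([576.8, 345.1]), np.float64(0.171))
[416.7  39.7] [217.9  69.3] [316.6  63.2]
shift cm [11.89 -0.67 17.08] twist -0.001 tool-y yaw -0.001 tilt [-0.001 -0.001 -1.   ]Traceback (most recent call last):
  File "<stdin>", line 3, in <module>
  File "h.py", line 32, in bottle
    i=1+np.argmin([np.hypot(*(c[k]-g))+(1e3 if s[k,4]<150 else 0) for k in range(1,n)])
        ~~~~~~~~~^^^^^^^^^^^^^^^^^^^^^^^^^^^^^^^^^^^^^^^^^^^^^^^^^^^^^^^^^^^^^^^^^^^^^^
    return _wrapfunc(a, 'argmin', axis=axis, out=out, **kwds)
    return _wrapit(obj, method, *args, **kwds)
    result = getattr(arr, method)(*args, **kwds)
ValueError: attempt to get argmin of an empty sequence
```

Run:
```python
from h import *
for n in("w10","top3"):
    im=cv2.imread(f"pics/{n}.png");h=cv2.cvtColor(im,cv2.COLOR_BGR2HSV)
    for lo in((22,120,60),(22,200,60),(24,200,60),(26,180,60)):
        k,l,s,c=cv2.connectedComponentsWithStats(cv2.inRange(h,lo,(36,255,255)))
        print(n,lo,[(s[i].tolist(),c[i].round().tolist()) for i in range(1,k) if s[i,4]>25])
im=cv2.cvtColor(cv2.imread("pics/w10.png"),cv2.COLOR_BGR2HSV)
print([[im[v,u].tolist() for u in range(390,451,10)] for v in (20,40,60)])
```

```text
w10 (22, 120, 60) [([386, 2, 70, 74, 2533], [417.0, 41.0]), ([377, 33, 28, 47, 257], [385.0, 62.0])]
w10 (22, 200, 60) []
w10 (24, 200, 60) []
w10 (26, 180, 60) []
top3 (22, 120, 60) [([453, 230, 58, 23, 483], [481.0, 241.0])]
top3 (22, 200, 60) []
top3 (24, 200, 60) []
top3 (26, 180, 60) []
[[[15, 123, 207], [29, 167, 254], [29, 165, 254], [120, 6, 45], [150, 6, 42], [120, 17, 44], [29, 168, 254]], [[29, 168, 254], [29, 165, 254], [53, 46, 22], [165, 11, 47], [60, 49, 26], [90, 6, 44], [29, 163, 254]], [[22, 69, 184], [29, 166, 254], [29, 163, 254], [30, 161, 254], [29, 164, 255], [29, 167, 254], [115, 144, 69]]]
```

The yellow bottle is in place: its blob is at (417,41), against (417,40) predicted. Placing black in the middle of the mat.

```bash
sed -i 's/(22,170,50),(36,255,255)/(26,110,50),(36,255,255)/' h.py; python3 -m jog '[[4,-0.22,0,0],[4,-0.22,0,0],[3.9,-0.2,0,0],[0,0,0,0],[0,0,0,0]]' -1
python3 - <<'E'
from h import *
w=grab("wrist"); print(bottle(w,"r",(437,338)),bottle(w,"y",(614,363))); rel(525,350.5,33,0)
E
python3 -m jog '[[0,0,4,0],[0,0,4,0],[0,0,4,0],[0,0,2,0],[0,0,0,0]]'; python3 -m jog '[[0,0,0,0],[0,0,0,0]]';  python3 -c '
from h import *
rel(525,350.5,32.7,0)'
```

```text
time_s: 43.83
ee_pos: [526.2, 352.0, 203.9]
tool_rot: [0.0, 0.707, 0.707, -0.0]
contact_force: [-0.2, -0.4, -2.6]
width: 54.6
finger_force: 64.7
(array([436.2, 340.4]), np.float64(0.982)) (array([613.9, 359.9]), np.float64(0.75))
shift cm [ 0.   -0.11 17.1 ] twist -0.0 tool-y yaw -0.0 tilt [-0.    -0.001 -1.   ]
time_s: 44.3
ee_pos: [523.1, 347.1, 59.0]
tool_rot: [-0.001, 0.708, 0.706, -0.006]
contact_force: [0.5, -1.3, -2.1]
width: 54.6
finger_force: 64.6
time_s: 44.47
ee_pos: [527.8, 351.4, 66.5]
tool_rot: [0.0, 0.708, 0.707, 0.002]
contact_force: [0.0, 0.9, -2.7]
width: 53.9
finger_force: 64.8
shift cm [-0.1  -0.29  3.38] twist -0.002 tool-y yaw -0.002 tilt [ 0.003  0.002 -1.   ]
```

```bash
python3 -m jog '[[-0.05,-0.15,1.2,0],[0,0,1,0],[0,0,0.5,0],[0,0,0.2,0],[0,0,0,0]]'; python3 -m jog '[[0,0,0.2,0],[0,0,0.1,0],[0,0,0,0],[0,0,0,0]]'; python3 -m jog '[[0,0,0.1,0],[0,0,0,0],[0,0,0,0]]'
```

```text
time_s: 44.88
ee_pos: [524.6, 351.2, 35.5]
tool_rot: [0.0, 0.707, 0.707, 0.0]
contact_force: [-0.2, -0.8, -2.0]
width: 54.9
finger_force: 64.8
time_s: 45.22
ee_pos: [524.8, 351.5, 32.7]
tool_rot: [0.0, 0.707, 0.707, 0.001]
contact_force: [-0.1, -0.4, -1.4]
width: 54.5
finger_force: 64.8
time_s: 45.47
ee_pos: [524.8, 351.5, 32.7]
tool_rot: [0.0, 0.707, 0.707, 0.001]
contact_force: [-1.3, -1.2, 6.2]
width: 54.5
finger_force: 65.5
```

```bash
python3 -m jog '[[0,0,0,0],[0,0,0,0],[0,0,0,0],[0,0,0,0],[0,0,0,0]]' 0.6; python3 -m jog '[[0,0,-1,0],[0,0,-2,0],[0,0,-4,0],[0,0,-4,0],[0,0,-4,0]]'; python3 -m jog '[[0,0,-4,0],[0,0,-2,0],[0,0,0,0],[0,0,0,0]]'
python3 - <<'E'
from h import *
w=grab("wrist"); cv2.imwrite("pics/w11.png",w["color"]); print(bottle(w,"r",(437,338)),bottle(w,"y",(614,363))); whitecap(w,(525,351)); rel(538.8,-220,240,0.54)
E
```

```text
time_s: 45.88
ee_pos: [524.5, 351.2, 31.2]
tool_rot: [-0.0, 0.707, 0.707, -0.0]
contact_force: [0.8, -0.9, 0.3]
width: 68.4
finger_force: 0.0
time_s: 46.3
ee_pos: [524.2, 351.0, 183.5]
tool_rot: [-0.0, 0.707, 0.707, -0.0]
contact_force: [0.5, -0.2, 0.3]
width: 68.2
finger_force: 0.0
time_s: 46.63
ee_pos: [524.8, 351.4, 243.5]
tool_rot: [0.0, 0.707, 0.707, 0.002]
contact_force: [-0.1, 0.2, -0.3]
width: 68.1
finger_force: 0.0
(array([436. , 339.7]), np.float64(0.97)) (array([615.5, 358.7]), np.float64(0.769))
white blob [322.5 184.3] 716 [524.5 351.2  88. ]
shift cm [-57.1    1.47   0.14] twist -0.54 tool-y yaw -0.0 tilt [-0.  0. -1.]
```

```bash
python3 -m jog '[[-4.08,0.1,0,0],[-4.08,0.1,0,0],[-4.08,0.1,0,0],[-4.08,0.1,0,0],[-4.08,0.1,0,0]]' 1 >/dev/null; python3 -m jog '[[-4.08,0.1,0,0],[-4.08,0.1,0,0],[-4.08,0.1,0,0],[-4.08,0.1,0,0],[-4.08,0.1,0,0]]' >/dev/null; python3 -m jog '[[-4.08,0.1,0,0],[-4.08,0.1,0,0],[-4.08,0.1,0,0],[-4.06,0.1,0,0],[0,0,0,-0.1]]' >/dev/null; python3 -m jog '[[0,0,0,-0.11],[0,0,0,-0.11],[0,0,0,-0.11],[0,0,0,-0.11],[0,0,0,0]]' ; python3 -m jog '[[0,0,0,0],[0,0,0,0]]' >/dev/null
python3 - <<'E'
from h import *
w=grab("wrist"); cv2.imwrite("pics/w12.png",cv2.resize(w["color"],None,fx=1.2,fy=1.2)); np.savez("w12.npz",**w); rel(538.8,-220,85,0.54); print(proj(w,[538.8,-221.6,114]))
E
```

```text
time_s: 48.35
ee_pos: [537.5, -219.5, 239.1]
tool_rot: [-0.002, 0.492, 0.87, -0.0]
contact_force: [0.6, -0.7, -0.6]
width: 85.3
finger_force: 0.0
shift cm [-0.09  0.04 15.55] twist -0.002 tool-y yaw 0.538 tilt [-0.001  0.001 -1.   ]
[323.2 194.3]
```

View pics/w12.png

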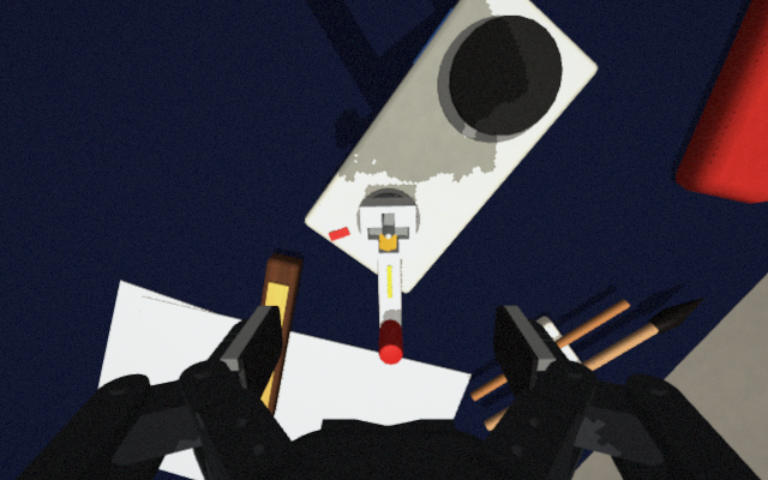

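The lever is still at RUN: hub at (388,226), handle at (391,354) and the red mark at (339,234) uncovered. Its arm is within 0.02 rad of tool x.

```bash
python3 -m jog '[[0,0,3,0],[0,0,4,0],[0,0,4,0],[0,0,3,0],[0,0,0,0]]' 1; python3 -m jog '[[0,0,0.6,0],[0,0,0.5,0],[0,0,0.2,0],[0,0,0,0],[0,0,0,0]]';  python3 -m jog '[[0,0,0,0],[0,0,0,0],[0,0,0,0],[0,0,0,0],[0,0,0,0]]' -1
python3 - <<'E'
from h import *
s=ctrl.state();T=tool();print(np.round(s["torque"],2),"arm yaw",np.arctan2(-T[1,0],-T[0,0]),T[:3,3],s["joint_positions"].round(2))
E
```

```text
time_s: 48.98
ee_pos: [534.1, -217.8, 94.9]
tool_rot: [-0.007, 0.493, 0.87, -0.001]
contact_force: [-0.5, 0.5, -0.8]
width: 85.3
finger_force: 0.0
time_s: 49.4
ee_pos: [539.4, -220.1, 89.7]
tool_rot: [0.001, 0.493, 0.87, 0.0]
contact_force: [-0.0, -0.2, -0.2]
width: 85.1
finger_force: 0.0
time_s: 49.82
ee_pos: [538.5, -219.9, 89.0]
tool_rot: [0.0, 0.493, 0.87, -0.0]
contact_force: [-1.4, 0.1, 3.6]
width: 40.9
finger_force: 61.5
[0.03 0.27 0.04] arm yaw -1.030722629752601 [ 538.542868   -219.94968929   88.95943812] [-0.41  0.45  1.75 -0.    0.94 -0.95]
```

```bash
python3 -m jog '[[0,0,0.1,0],[0,0.024,0,0.1],[0,0.024,0,0.12],[0,0.024,0,0.12],[0,0,0,0]]' -1; python3 -m jog '[[0,0.024,0,0.12],[0,0.024,0,0.12],[0,0.024,0,0.12],[0,0,0,0],[0,0,0,0]]'; python3 -m jog '[[0,0.024,0,0.12],[0,0.024,0,0.12],[0,0.024,0,0.12],[0,0,0,0],[0,0,0,0]]'
python3 - <<'E'
from h import *
s=ctrl.state();T=tool();print(np.round(s["torque"],2),"arm yaw",np.arctan2(-T[1,0],-T[0,0]))
E
```

```text
time_s: 50.23
ee_pos: [539.3, -220.1, 88.9]
tool_rot: [0.001, 0.634, 0.773, -0.0]
contact_force: [-3.3, -1.1, 9.5]
width: 41.2
finger_force: 62.1
time_s: 50.65
ee_pos: [539.6, -220.2, 88.9]
tool_rot: [0.001, 0.761, 0.648, -0.0]
contact_force: [-4.4, -0.7, 10.0]
width: 41.1
finger_force: 62.2
time_s: 51.07
ee_pos: [539.8, -220.3, 88.9]
tool_rot: [0.0, 0.865, 0.502, -0.001]
contact_force: [-4.9, -1.3, 11.1]
width: 40.6
finger_force: 62.2
[-0.19  0.91 -0.02] arm yaw -2.090888022305612
```

```bash
python3 -m jog '[[0,0.02,0,0.1],[0,0.01,0,0.06],[0,0,0,0],[0,0,0,0]]' >/dev/null; python3 -c '
from h import *
s=ctrl.state();T=tool();print(np.round(s["torque"],2),"arm yaw",np.arctan2(-T[1,0],-T[0,0]))';  python3 -m jog '[[0,0.01,0,0.05],[0,0,0,0],[0,0,0,0]]' >/dev/null; python3 -c '
from h import *
s=ctrl.state();T=tool();print(np.round(s["torque"],2),"arm yaw",np.arctan2(-T[1,0],-T[0,0]))';python3 -m jog '[[0,0.01,0,0.04],[0,0,0,0],[0,0,0,0]]';  python3 -c '
from h import *
s=ctrl.state();T=tool();print(np.round(s["torque"],2),"arm yaw",np.arctan2(-T[1,0],-T[0,0]))'
```

```text
[-0.09  0.98 -0.11] arm yaw -2.25077101913048
[-0.14  0.99 -0.07] arm yaw -2.300719262225101
time_s: 51.9
ee_pos: [539.8, -220.3, 88.9]
tool_rot: [0.0, 0.921, 0.39, -0.001]
contact_force: [-5.9, -1.1, 12.1]
width: 41.4
finger_force: 62.4
[-0.03  1.05 -0.12] arm yaw -2.3407221994123004
```

```bash
python3 -m jog '[[0,0.01,0,0.05],[0,0,0,0],[0,0,0,0]]' >/dev/null; python3 -c '
from h import *
s=ctrl.state();T=tool();print(np.round(s["torque"],2),"arm yaw",np.arctan2(-T[1,0],-T[0,0]))';  python3 -m jog '[[0,0.01,0,0.04],[0,0,0,0],[0,0,0,0]]' >/dev/null; python3 -c '
from h import *
s=ctrl.state();T=tool();print(np.round(s["torque"],2),"arm yaw",np.arctan2(-T[1,0],-T[0,0]))'
python3 - <<'E'
from h import *
w=grab("wrist"); h=cv2.cvtColor(w["color"],cv2.COLOR_BGR2HSV)
for nm,lo,hi in(("green",(50,80,60),(80,255,255)),("red",(0,150,60),(6,255,255))):
    k,l,s,c=cv2.connectedComponentsWithStats(cv2.inRange(h,lo,hi)); print(nm,[(c[i].round().tolist(),int(s[i,4])) for i in range(1,k) if s[i,4]>15])
E
```

```text
[0.13 0.94 0.63] arm yaw -2.388106147220239
[0.29 0.92 2.3 ] arm yaw -2.421702156376808
green [([402.0, 258.0], 285)]
red []
```

```bash
python3 -m jog '[[0,0,0,0],[0,0,0,0],[0,0,0,0],[0,0,0,0],[0,0,0,0]]' 1; python3 -m jog '[[0,0,-1,0],[0,0,-2,0],[0,0,-4,0],[0,0,-4,0],[0,0,-4,0]]' ; python3 -m jog '[[0,0,0,0],[0,0,0,0],[0,0,0,0]]' >/dev/null
python3 - <<'E'
from h import *
w=grab("wrist"); h=cv2.cvtColor(w["color"],cv2.COLOR_BGR2HSV)
def bl(nm,h,lo,hi,f,z,mn=15):
    k,l,s,c=cv2.connectedComponentsWithStats(cv2.inRange(h,lo,hi)); print(nm,[(c[i].round().tolist(),int(s[i,4]),px(f,*c[i],z)[:2].tolist()) for i in range(1,k) if s[i,4]>mn])
bl("green",h,(50,80,60),(80,255,255),w,70); bl("red@134",h,(0,150,60),(6,255,255),w,134); bl("armyellow",h,(26,100,60),(36,255,255),w,92)
bl("hub/white",h,(0,0,170),(180,40,255),w,114,300)
f=grab("top"); h=cv2.cvtColor(f["color"],cv2.COLOR_BGR2HSV)
bl("top red",h,(0,150,60),(6,255,255),f,50); bl("top yel",h,(24,120,60),(36,255,255),f,50); bl("top white",h,(0,0,150),(180,60,255),f,90,20)
print(proj(f,[614,362,60]),proj(f,[525,351,90]))
E
```

```text
time_s: 52.87
ee_pos: [541.1, -220.1, 87.0]
tool_rot: [-0.0, 0.938, 0.348, -0.0]
contact_force: [-0.5, 0.5, 0.6]
width: 85.1
finger_force: 0.0
time_s: 53.28
ee_pos: [540.8, -219.9, 239.5]
tool_rot: [-0.0, 0.938, 0.348, -0.0]
contact_force: [1.1, -1.0, -0.1]
width: 85.4
finger_force: 0.0
green [([365.0, 191.0], 119, [561.1, -261.2])]
red@134 [([330.0, 287.0], 571, [479.7, -280.9])]
armyellow [([326.0, 235.0], 92, [503.6, -256.3])]
hub/white [([289.0, 131.0], 15273, [563.4, -161.8]), ([527.0, 24.0], 1536, [747.5, -251.8]), ([567.0, 13.0], 438, [772.1, -268.8]), ([491.0, 43.0], 1025, [720.6, -240.7]), ([543.0, 231.0], 28956, [648.2, -402.9]), ([399.0, 332.0], 2589, [476.4, -381.7]), ([495.0, 388.0], 693, [492.4, -519.4])]
top red [([322.0, 146.0], 1518, [773.6, 49.5]), ([215.0, 254.0], 219, [435.4, 343.6])]
top yel [([213.0, 193.0], 205, [614.5, 363.0]), ([489.0, 239.0], 310, [507.4, -441.6])]
top white [([214.0, 10.0], 306, [1191.0, 402.8]), ([418.0, 3.0], 26, [1241.6, -231.8]), ([438.0, 3.0], 147, [1243.5, -294.7]), ([238.0, 11.0], 61, [1192.1, 328.0]), ([562.0, 20.0], 133, [1196.5, -
[... 478 characters left out ...]
[428.0, 145.0], 168, [774.5, -262.3]), ([423.0, 155.0], 106, [740.5, -246.1]), ([522.0, 232.0], 11523, [524.6, -522.2]), ([420.0, 193.0], 132, [627.0, -238.7]), ([432.0, 179.0], 92, [669.5, -270.5]), ([460.0, 173.0], 782, [690.2, -352.8]), ([471.0, 216.0], 198, [566.1, -381.7]), ([377.0, 218.0], 1535, [549.8, -115.5]), ([413.0, 224.0], 45, [536.9, -217.5]), ([212.0, 221.0], 95, [523.0, 350.8]), ([426.0, 223.0], 93, [539.5, -252.7]), ([445.0, 239.0], 209, [496.7, -306.0]), ([20.0, 293.0], 4139, [303.7, 859.1]), ([413.0, 308.0], 5578, [304.9, -216.0]), ([308.0, 348.0], 813, [188.8, 63.0]), ([331.0, 359.0], 824, [163.3, 1.4]), ([379.0, 380.0], 2548, [114.3, -127.4])]
[212.9 192.5] [211.8 220.6]
```

```bash
python3 -c '
from cell import ctrl
print(ctrl.hand_in())'
```

```text
the job is handed in; nothing more can be done
None
```

The job is handed in and no verdict came back: the lever went fully onto the shaft and to RUN. Yellow, red and black (no white bottle was there) were each pressed fully down for over a second and stood whole-foot on the mat, and the lever was swung back to the OFF stop.

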